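# Flip cell covers into the probe nest and run the contact test

## Task

Put every cell cover lying on the grey mat through the flip-over test fixture: tighten the loose jam nut clockwise until it is locked on its landing-stop screw (do not turn the screw) and seat each cover terminals up in a pocket of the flipper plate, then swing the plate all the way over until it lands, lowering it by its handle and not letting it slam, so that the covers drop terminals down into the probe nest. With all of them in the nest press the treadle fully down to its stop, hold it there for two seconds and let it come up again, and before or after that swing the empty plate back to its rest. Then lay the tested covers back on the mat, flat and still terminals down, and leave everything else on the bench where it is.

Things in the scene. Friction and masses are not known exactly. Their poses are not given: they have to be found in the camera images.
- hinge (a point): Middle of the hinge axis of the flip-over fixture, 75 mm above the bench: a fixed 250 x 305 mm aluminium base with a hinged plate with three black pockets (flipper) on its -y side, a white three-pocket probe nest on its +y side. x along the hinge (away from the robot within 0.25 rad), y leftwards, z up. Hinge towers at x +-112 mm reach 85 mm above the bench. Place and yaw vary.
- flipper (a joint): Flipper angle: 0 = at rest, pockets up; 1.57 = upright; 3.14 = swung over, landed on the stop screw, upside down over the nest. About 0.5 kg, not sprung; let go it falls, and slams if its handle was more than 20 mm up. D-shaped keeper discs geared to the hinge turn over the covers' short ends when it leaves its rest and clear them in the last 0.2 rad before landing: covers stay in till then, then drop.
- flip_handle (a point): Middle of the flipper's handle: a round steel bar 12 mm thick, parallel to the hinge axis and 150 mm from it, 90 mm clear between the arms at its ends, 34 mm clear between bar and plate edge. 75 mm above the bench both at rest and when landed on the other side. It may turn in the grip as the plate swings.
- jam_nut (a joint): Turning of the jam nut: grows as it is turned clockwise seen from above, until it is locked tight at 1.35. Starts loose, between 0 and 0.4; takes about 0.15 N m and stays where it is left.
- nut_center (a point): Centre of the jam nut: dark steel hexagon, 24 mm across flats, 10 mm high, lying flat 58 to 68 mm above the bench on a round steel boss 22 mm thick, 48 mm outside the nest at its corner nearest the robot. x is square to a pair of flats (so are the directions 60 and 120 degrees from it) and turns with the nut; z up. The landing-stop screw, 16 mm thick, stands upright in it, 23 mm above its top.
- stop_screw (a joint): Turning of the landing-stop screw in the jam nut, 0 at the start. Its setting is right and must not be turned. A stiff thread (0.3 N m) holds it, so it does not follow the nut: grip the nut only.
- treadle (a joint): Angle of the sprung treadle: 0 = up, 0.30 = down on its stop. Springs back by itself. At its pad it takes about 5 N to start and 13 N at the stop.
- treadle_pad (a point): Middle of the top of the black ribbed rubber pad (52 x 46 mm) on the blue treadle, outside the nest on the fixture's +y side. About 67 mm above the bench when up, sloping up 17 degrees away from the nest; goes down 23 mm, to level, at its stop. It raises the probes under the nest to the terminals.
- mat: Flat grey mat, 250 mm (x) by 230 mm (y), 5 mm thick, fixed to the bench; origin at the middle of its underside, its top 5 mm above the bench. The covers start on it and go back to it.
- flip_pocket0 (a point): Where a cover's centre lies when fully seated in flipper pocket 0 (nearest the robot; 66 mm apart along the hinge); moves with the plate. At rest 66 mm above the bench, 7 mm above the pocket floor. Corner blocks 12 mm high, 34 x 67 mm inside (67 across the hinge axis), open to the floor over 35 mm in the middle of both long sides for fingers; 32 mm between pockets.
- flip_pocket1 (a point): Where a cover's centre lies when fully seated in flipper pocket 1 (the middle one; 66 mm apart along the hinge); moves with the plate. At rest 66 mm above the bench, 7 mm above the pocket floor. Corner blocks 12 mm high, 34 x 67 mm inside (67 across the hinge axis), open to the floor over 35 mm in the middle of both long sides for fingers; 32 mm between pockets.
- flip_pocket2 (a point): Where a cover's centre lies when fully seated in flipper pocket 2 (farthest from the robot; 66 mm apart along the hinge); moves with the plate. At rest 66 mm above the bench, 7 mm above the pocket floor. Corner blocks 12 mm high, 34 x 67 mm inside (67 across the hinge axis), open to the floor over 35 mm in the middle of both long sides for fingers; 32 mm between pockets.
- nest0 (a point): Where a cover's centre lies when fully down, terminals down, in nest pocket 0, opposite flipper pocket 0. 69 mm above the bench, 7 mm above the nest floor; white corner blocks 14 mm high, flared at the top, 40 x 72 mm inside, open over 35 mm in the middle of the long sides.
- nest1 (a point): Where a cover's centre lies when fully down, terminals down, in nest pocket 1, opposite flipper pocket 1. 69 mm above the bench, 7 mm above the nest floor; white corner blocks 14 mm high, flared at the top, 40 x 72 mm inside, open over 35 mm in the middle of the long sides.
- nest2 (a point): Where a cover's centre lies when fully down, terminals down, in nest pocket 2, opposite flipper pocket 2. 69 mm above the bench, 7 mm above the nest floor; white corner blocks 14 mm high, flared at the top, 40 x 72 mm inside, open over 35 mm in the middle of the long sides.
- cover1_center (a point): Centre, half-way up, of a cell cover: aluminium plate 64 x 30 x 4 mm, white insulator 56 x 24 x 5 mm under it, two square terminals 12 mm wide, 5 mm high on top; 14 mm high in all, 60 g. x along its width, y its length, z out of the terminal side. Starts terminals up on a grey mat 5 mm thick. Grip the plate's long edges with the fingertips. Either way round will do. May be absent.
- cover2_center (a point): Centre, half-way up, of a cell cover: aluminium plate 64 x 30 x 4 mm, white insulator 56 x 24 x 5 mm under it, two square terminals 12 mm wide, 5 mm high on top; 14 mm high in all, 60 g. x along its width, y its length, z out of the terminal side. Starts terminals up on a grey mat 5 mm thick. Grip the plate's long edges with the fingertips. Either way round will do. May be absent.
- cover3_center (a point): Centre, half-way up, of a cell cover: aluminium plate 64 x 30 x 4 mm, white insulator 56 x 24 x 5 mm under it, two square terminals 12 mm wide, 5 mm high on top; 14 mm high in all, 60 g. x along its width, y its length, z out of the terminal side. Starts terminals up on a grey mat 5 mm thick. Grip the plate's long edges with the fingertips. Either way round will do. May be absent.
- caliper: A digital caliper lying on the bench, about 200 mm long; leave it alone. Origin at the middle of its underside.
- tape: A roll of amber tape lying flat, 72 mm across; leave it alone. Origin at the middle of its underside.
- solvent: A white plastic bottle with a blue cap, 160 mm high; leave it alone. Origin at the middle of its underside.
- spanner: A spanner lying on the bench; leave it alone. Origin at the middle of its underside.
- driver: A screwdriver lying on the bench; leave it alone. Origin at the middle of its underside.
- meter: A black hand meter with a dial, 140 x 75 mm; leave it alone. Origin at the middle of its underside.

How it is judged:
By the outcome, as a careful person would: the job done as asked, in the order asked, and still so for the second after the job is handed in, with the robot touching nothing.
Of cover1, cover2, cover3 only 2 to 3 are there at a start; the rules pass over those that are not, and their reading is None.
At some moment in a run one of cover1, cover2, cover3 may be knocked a few centimetres aside while the robot is not near it.
It also fails if it takes over 210 s, if anything falls off the work surface, if the arm or the gripper's body presses on something with over 40 N, if the wrist force passes 120 N, or if a joint passes its speed limit or range.

## Robot

A 6-joint arm with a two-finger parallel gripper is mounted at the origin on the work surface. World frame = base frame: x ahead of the robot, y to its left, z up, the work surface at z = 0. Lengths are in m, angles in rad, forces in N, time in s.
With the tool pointing down it reaches from about 0.3 to 0.825 m from the base axis. Payload 5.4 kg.
Tool frame: the origin (TCP) lies at the very end of the fingers, on their centre line; the grasp point (between the pads) lies 19 mm behind it; z points along the fingers, x is the direction in which the jaws open and shut, and the axes are right-handed (so a half turn about z gives the same grasp; the last joint's range is limited). The gripper opens to 92 mm and grips with 3 to 60 N. Pads are 20 mm wide; open, the fingers measure 128 mm over their backs; the gripper's body (75 mm by 189 mm) begins 69 mm behind the grasp point.
Start: joints at [-1.465, 0.158, 1.597, -0, 1.386, -0.21], TCP at [0.179, -0.547, 0.177] pointing down, gripper open.
Joint ranges: [-2.91, 2.91], [-0.94, 2.29], [0.18, 2.7], [-1.29, 4.43], [0.17, 2.64], [-3, 3]. Speed limits (rad/s): [2.57, 2.57, 3.14, 3.14, 3.14, 3.14].

## Interface

Orientations are given as a rotation vector (axis times angle).
In Python, from workcell import bot gives the robot as it stands. Calls block until the motion is done:
- bot.goto(position, orientation): joint-space move of the TCP to a pose.
- bot.line_to(position, rot=None, max_speed=0.15): straight line of the TCP; rot=None keeps the orientation; max_speed is the mean speed in m/s.
- bot.set_joints(angles): joint-space move.
- bot.set_gripper(opening, newtons=None): opening from 0.0 (shut) to 1.0 (fully open); newtons is the grip in N (None keeps the last); returns when the fingers have stopped.
- bot.hold(seconds).
- bot.inverse_kinematics(position, orientation): joint angles nearest the present ones, or None.
- bot.read_camera(name): name is "scene" or "top"; returns a dict with "pixels" (420x560x3 uint8, blue, green, red), "fx", "fy", "cx", "cy" (pixels), "k1" (the pictures are not rectified: a ray, as slopes to the right and down, at radius r is drawn at 1 + k1 r^2 times it, then the intrinsics apply), "R" (3x3) and "t" (3): a world point X has camera coordinates R X + t. Camera axes: x right, y down, z forward; pixel columns grow to the right and rows downward; lengths in m; the calibration is good to about 2 mm. A picture is of the moment at which its call begins. There is no depth.
A pose or a line that the arm cannot do raises bot.MotionError and nothing moves.
- bot.job_done(): hands the job in, once; it reports no verdict.
Readings, each from a call of its own:
- bot.current_clock(): time.
- bot.current_joints(): joint angles.
- bot.current_joint_vel(): joint speeds.
- bot.current_effort(): joint torques, N m.
- bot.current_ee_pos(): TCP position.
- bot.current_tool_rot(): TCP orientation.
- bot.current_contact_force(): force on the tool from outside, world axes, zero at the start.
- bot.current_ft_torque(): the same for the moment, N m.
- bot.current_opening(): opening from 0.0 (shut) to 1.0 (fully open).
Only numpy, scipy, OpenCV 4.12 (cv2) and the standard library are available. Lean on these libraries where they do the work, as an engineer would, in place of code of your own. Each camera call takes 0.05 s, during which the arm holds its last target.

## Working session

There is one attempt and no reset: what is moved stays moved. The work goes in short steps, each a Python script; the robot and the scene stay as the last script left them, time stands still between calls to the robot, and variables do not carry over. Pictures are saved under pics/ and viewed, and the job is handed in when it is done.

```bash
ls; mkdir -p pics
python3 - <<'E'
from workcell import bot
import cv2
for n in ("scene","top"):
    c=bot.read_camera(n); cv2.imwrite(f"pics/{n}0.png",c["pixels"])
    print(n,c["fx"],c["fy"],c["cx"],c["cy"],c["k1"],c["R"],c["t"])
print(bot.current_clock(),bot.current_tool_rot())
E
```

```text
pics
scene 483.1333723917028 483.1333723917028 281.2826400204995 211.52169576478553 -0.11880670313475339 [[-0.73831762  0.67445112  0.001667  ]
 [ 0.42192707  0.46380648 -0.7790129 ]
 [-0.52617929 -0.57445559 -0.62700568]] [ 0.38742111 -0.20753262  1.80297855]
top 495.98597934176615 495.98597934176615 282.22155975127845 214.50723202440437 -0.041149189204410595 [[ 1.51923905e-02 -9.99884094e-01 -9.94652764e-04]
 [-9.92552409e-01 -1.49607281e-02 -1.20896200e-01]
 [ 1.20867307e-01  2.82394728e-03 -9.92664656e-01]] [0.03939083 0.58920561 1.17120851]
0.1 [-2.54207052e+00  1.84386741e+00  1.68614735e-03]
```

View pics/scene0.png

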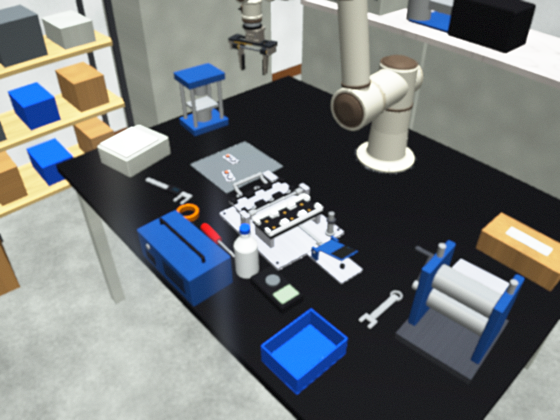

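View pics/top0.png

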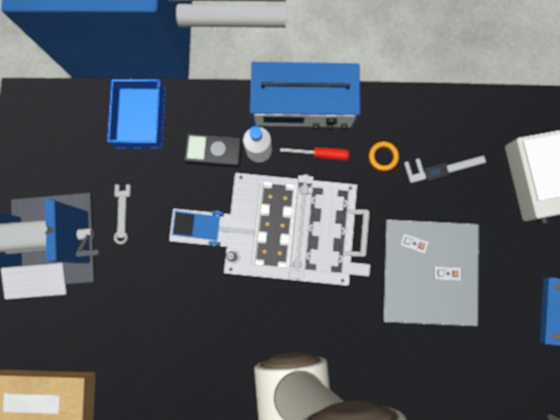

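The top view shows two covers on the mat, at about (414,243) and (448,273). The fixture is at about (300,230) and the nut at about (232,256). I'll write the helpers and zoom in.

```bash
cat > h.py <<'E'
from workcell import bot
import cv2, numpy as np
from scipy.spatial.transform import Rotation as Ro
def cam(n):
    return bot.read_camera(n)
def KD(c):
    return np.array([[c["fx"],0,c["cx"]],[0,c["fy"],c["cy"]],[0,0,1.]]), np.array([c["k1"],0,0,0.])
def ray(c,uv):
    K,D=KD(c); R=np.array(c["R"]);t=np.array(c["t"])
    p=cv2.undistortPoints(np.array(uv,float).reshape(-1,1,2),K,D).reshape(-1,2)
    d=np.c_[p,np.ones(len(p))]@R
    return -R.T@t,d
def onz(c,uv,z):
    o,d=ray(c,uv); s=(z-o[2])/d[:,2]
    return o+s[:,None]*d
def proj(c,X):
    K,D=KD(c); R=np.array(c["R"]);t=np.array(c["t"])
    return cv2.projectPoints(np.array(X,float).reshape(-1,1,3),cv2.Rodrigues(R)[0],t,K,D)[0].reshape(-1,2)
def crop(c,name,x0,y0,x1,y1,f):
    im=cv2.resize(c["pixels"][y0:y1,x0:x1],None,fx=f,fy=f,interpolation=cv2.INTER_CUBIC)
    cv2.imwrite("pics/"+name+".png",im)
def down(a):
    """tool down, jaw (tool x) along world angle a"""
    x=np.array([np.cos(a),np.sin(a),0]);z=np.array([0,0,-1.]);y=np.cross(z,x)
    return Ro.from_matrix(np.c_[x,y,z]).as_rotvec()
E
python3 - <<'E'
from h import *
c=cam("top"); crop(c,"t1",165,165,375,300,3.8); crop(c,"t2",380,215,485,330,5)
c=cam("scene"); crop(c,"s1",180,135,370,290,4)
E
```

```text
(no output)
```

View pics/t1.png

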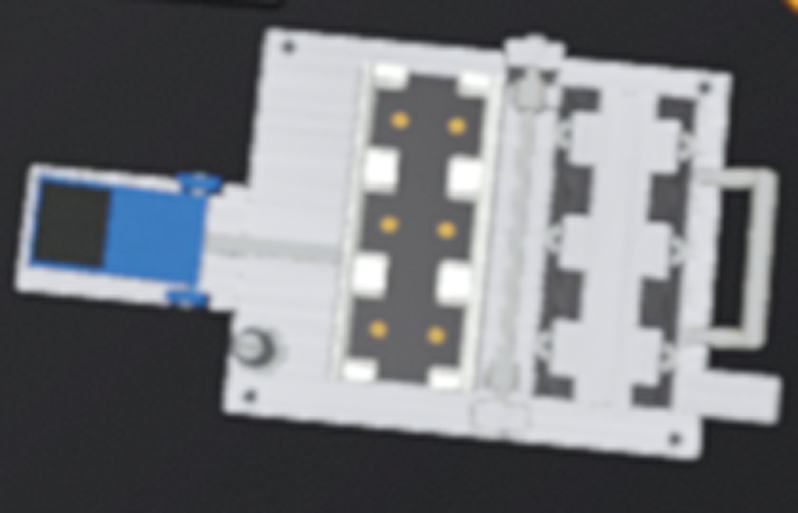

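View pics/t2.png

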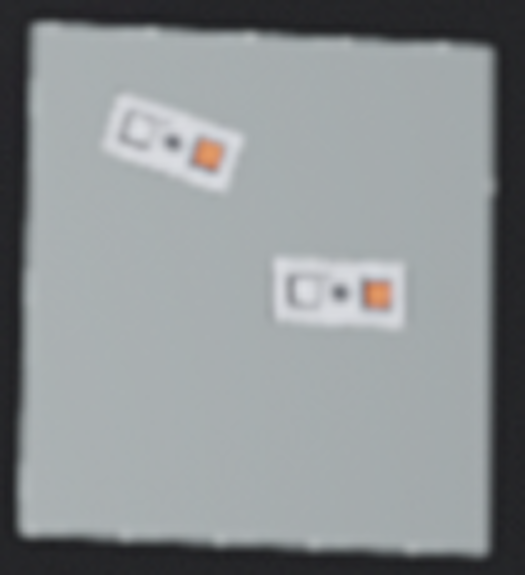

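View pics/s1.png

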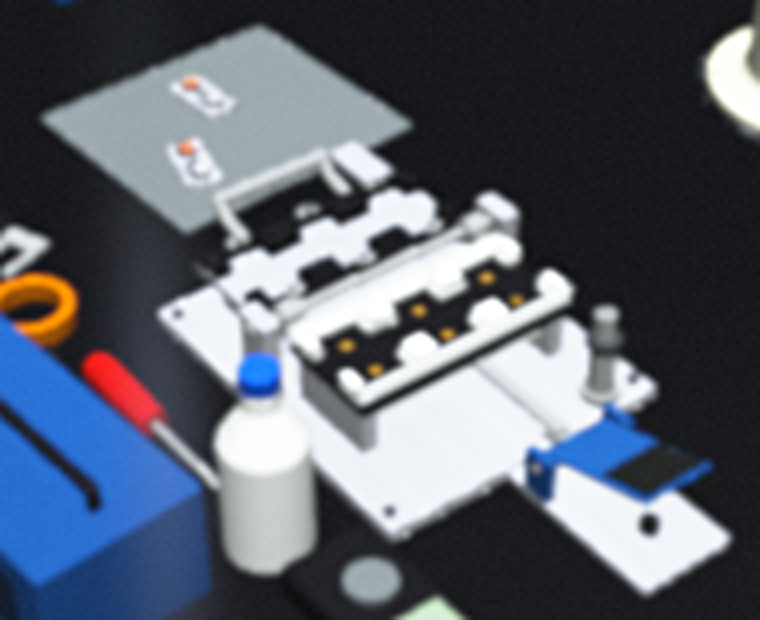

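The crop shows six gold probes in the nest, hinge towers at crop (535,50) and (500,412), the nut and screw at crop (255,345), and the handle bar at about crop (757,260). I'll measure these.

Run:
```python
from h import *
c=cam("top"); s=cam("scene")
P=lambda u,v:(165+(u+.5)/3.8-.5,165+(v+.5)/3.8-.5)
cor=[P(268,30),P(730,75),P(698,458),P(225,412)]
for z in (0.0,0.01,0.02):
    X=onz(c,cor,z)
    print(z,[np.round(np.linalg.norm(X[i]-X[(i+1)%4]),4) for i in range(4)],X.mean(0))
X=onz(c,cor,.01);print(np.round(X,4))
hs=cv2.cvtColor(c["pixels"],cv2.COLOR_BGR2HSV)
def blobs(c,m,lo,hi,box):
    x0,y0,x1,y1=box
    n,l,st,ce=cv2.connectedComponentsWithStats(m[y0:y1,x0:x1].astype(np.uint8))
    return [(ce[i]+[x0,y0],st[i]) for i in range(1,n) if lo<=st[i][4]<=hi]
m=(hs[...,0]>8)&(hs[...,0]<32)&(hs[...,1]>110)&(hs[...,2]>90)
g=blobs(c,m,2,60,(255,180,300,270))
G=onz(c,[b[0] for b in g],.0625); print(len(g),np.round(G,4),G.mean(0))
h2=cv2.cvtColor(s["pixels"],cv2.COLOR_BGR2HSV)
m2=(h2[...,0]>8)&(h2[...,0]<32)&(h2[...,1]>110)&(h2[...,2]>90)
g2=blobs(s,m2,2,60,(255,195,320,235))
G2=onz(s,[b[0] for b in g2],.0625); print(len(g2),np.round(G2,4),G2.mean(0))
T=onz(c,[P(535,52),P(500,412)],.085);print("towers",T,T.mean(0))
H=onz(c,[P(770,175),P(752,345),P(763,260)],.075);print("handle",H)
H=onz(c,[P(757,260)],.081);print("handle",H)
N=onz(c,[P(255,346)],.068);print("nut",N)
# mat & covers
cv=onz(c,[(380+172/5-.4,215+143/5-.4),(380+340/5-.4,215+293/5-.4)],.016);print("cov",cv)
mat=onz(c,[(380+30/5,215+22/5),(380+495/5,215+44/5),(380+490/5,215+555/5),(380+20/5,215+537/5)],.005);print("mat",mat,mat.mean(0))
```

```text
0.0 [np.float64(0.3091), np.float64(0.2536), np.float64(0.3089), np.float64(0.2543)] [0.55884005 0.02596398 0.        ]
0.01 [np.float64(0.3066), np.float64(0.2515), np.float64(0.3064), np.float64(0.2522)] [0.55789846 0.0261174  0.01      ]
0.02 [np.float64(0.3041), np.float64(0.2495), np.float64(0.3039), np.float64(0.2502)] [0.55695687 0.02627081 0.02      ]
[[ 0.6962  0.1683  0.01  ]
 [ 0.6706 -0.1372  0.01  ]
 [ 0.42   -0.116   0.01  ]
 [ 0.4448  0.1894  0.01  ]]
6 [[0.6291 0.0784 0.0625]
 [0.6254 0.043  0.0625]
 [0.5627 0.084  0.0625]
 [0.5602 0.0484 0.0625]
 [0.4979 0.0899 0.0625]
 [0.4941 0.0541 0.0625]] [0.5615645  0.06630339 0.0625    ]
6 [[0.4927 0.0548 0.0625]
 [0.495  0.0895 0.0625]
 [0.5574 0.0485 0.0625]
 [0.5612 0.083  0.0625]
 [0.6246 0.0439 0.0625]
 [0.6273 0.0777 0.0625]] [0.5596822  0.06623024 0.0625    ]
towers [[ 0.669223   -0.00516291  0.085     ]
 [ 0.44729678  0.01390453  0.085     ]] [0.55825989 0.00437081 0.085     ]
handle [[ 0.59586998 -0.15221736  0.075     ]
 [ 0.49043605 -0.14061321  0.075     ]
 [ 0.54289009 -0.1476045   0.075     ]]
handle [[ 0.54231727 -0.14291618  0.081     ]]
nut [[0.48552    0.16516602 0.068     ]]
cov [[ 0.52465189 -0.27727872  0.016     ]
 [ 0.45219776 -0.35901662  0.016     ]]
mat [[ 0.58388777 -0.21090056  0.005     ]
 [ 0.57626493 -0.44498774  0.005     ]
 [ 0.32446986 -0.43521969  0.005     ]
 [ 0.33087078 -0.20393843  0.005     ]] [ 0.45387334 -0.32376161  0.005     ]
```

Run:
```python
from h import *
c=cam("top"); crop(c,"n1",215,235,255,265,18); crop(c,"p1",290,170,375,290,6.6)
c=cam("scene"); crop(c,"n2",310,200,350,240,14);crop(c,"p2",225,165,315,240,8.5)
```

```text
(no output)
```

View pics/n1.png

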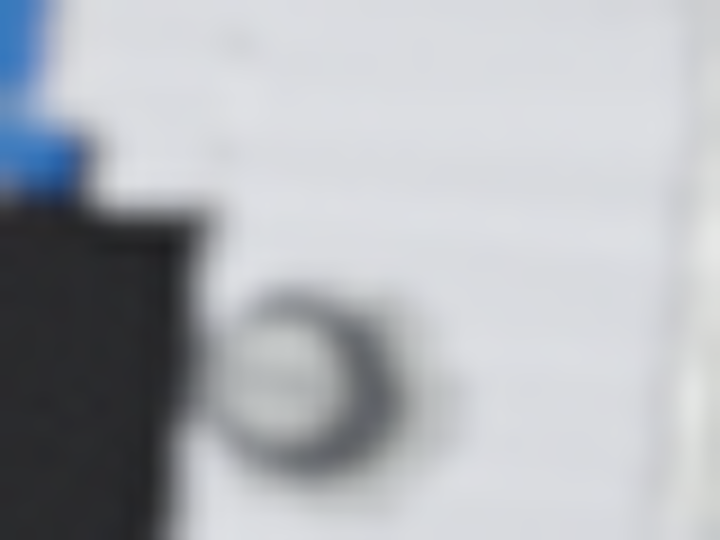

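View pics/n2.png

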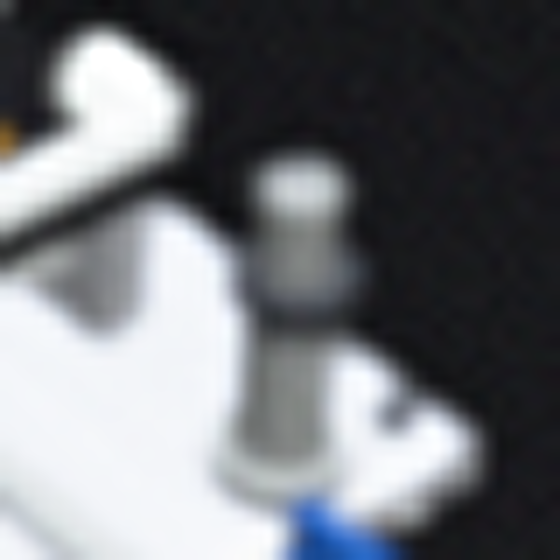

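View pics/p1.png

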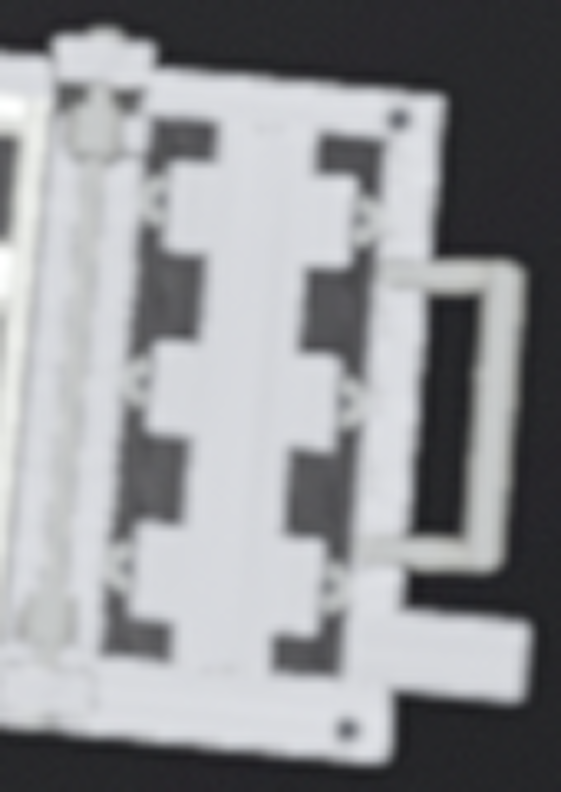

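View pics/p2.png

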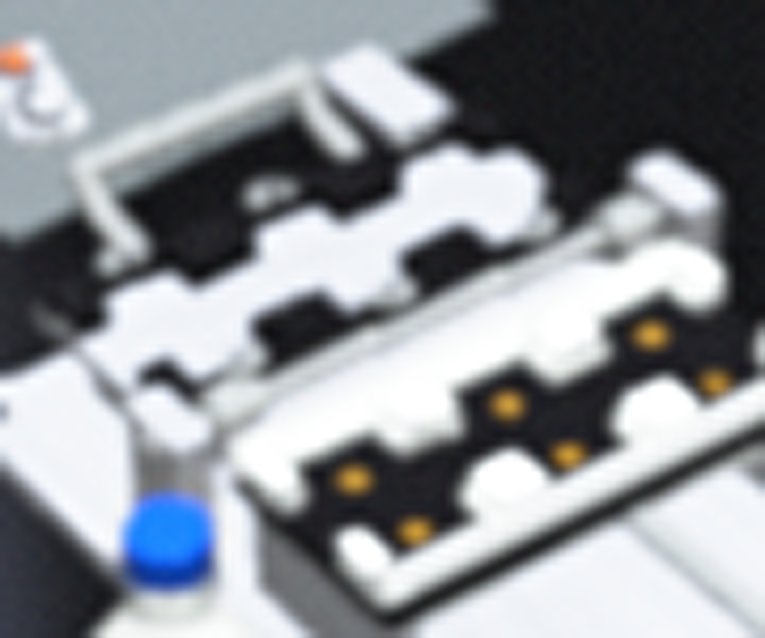

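```bash
cat >> h.py <<'E'
def tri(c1,p1,c2,p2):
    o1,d1=ray(c1,[p1]);o2,d2=ray(c2,[p2]);d1=d1[0]/np.linalg.norm(d1);d2=d2[0]/np.linalg.norm(d2)
    A=np.c_[d1,-d2]; s=np.linalg.lstsq(A,o2-o1,rcond=None)[0]
    a=o1+s[0]*d1;b=o2+s[1]*d2
    return (a+b)/2,np.linalg.norm(a-b)
def comps(m,box,lo,hi):
    x0,y0,x1,y1=box
    n,l,st,ce=cv2.connectedComponentsWithStats(m[y0:y1,x0:x1].astype(np.uint8))
    return [ce[i]+[x0,y0] for i in range(1,n) if lo<=st[i][4]<=hi]
E
python3 - <<'E'
from h import *
c=cam("top"); s=cam("scene")
Q=lambda x0,y0,f:(lambda u,v:(x0+(u+.5)/f-.5,y0+(v+.5)/f-.5))
n1=Q(215,235,18);n2=Q(310,200,14);p1=Q(290,170,6.6);p2=Q(225,165,8.5)
print("screw top",tri(c,n1(287,375),s,n2(303,183)))
print("nut",onz(c,[n1(303,385)],.066),onz(s,[n2(303,262)],.068))
print("handle near",tri(c,p1(487,550),s,p2(305,75)),"far",tri(c,p1(507,275),s,p2(82,165)))
print("tower near",tri(c,p1(48,685),s,p2(675,180)),"far",tri(c,p1(105,50),s,p2(170,418)))
g=cv2.cvtColor(c["pixels"],cv2.COLOR_BGR2GRAY)
# black blocks
m=(g<150)
b=comps(m,(304,186,350,272),15,140);print(len(b))
X=onz(c,b,.071);print(np.round(X,4),X.mean(0))
h=cv2.cvtColor(c["pixels"],cv2.COLOR_BGR2HSV)
# treadle pad
tp=lambda u,v:(165+(u+.5)/3.8-.5,165+(v+.5)/3.8-.5)
print("pad",onz(c,[tp(71,223)],.067))
t1=lambda u,v:(180+(u+.5)/4-.5,135+(v+.5)/4-.5)
print("pad tri",tri(c,tp(71,223),s,t1(660,471)))
E
```

```text
screw top (array([0.48425991, 0.16691508, 0.09126444]), np.float64(0.003278394004613415))
nut [[0.48503454 0.16624147 0.066     ]] [[0.48007955 0.16737728 0.068     ]]
handle near (array([ 0.49383973, -0.13966311,  0.07823985]), np.float64(0.006619090671151101)) far (array([ 0.59299169, -0.14851432,  0.0786425 ]), np.float64(0.002865092873588924))
tower near (array([0.44504225, 0.01412878, 0.08651202]), np.float64(0.0045517441789245565)) far (array([ 0.6696652 , -0.00328003,  0.08668105]), np.float64(0.005501634504789685))
4
[[ 0.6411 -0.0328  0.071 ]
 [ 0.6358 -0.0956  0.071 ]
 [ 0.466  -0.0181  0.071 ]
 [ 0.4608 -0.0807  0.071 ]] [ 0.55093137 -0.05678878  0.071     ]
pad [[0.56018528 0.28220689 0.067     ]]
pad tri (array([0.55816069, 0.28555506, 0.06387559]), np.float64(0.007137555489547451))
```

```bash
cat >> h.py <<'E'
YAW=-0.086
EX=np.array([np.cos(YAW),np.sin(YAW),0]);EY=np.array([-np.sin(YAW),np.cos(YAW),0])
HINGE=np.array([.5553,.0047,.075])
def F(x,y,z): # fixture coords, z absolute
    p=HINGE+x*EX+y*EY; p[2]=z; return p
NUT=np.array([.4846,.1664,.068])
E
python3 - <<'E'
from h import *
for a in (-.29,.76,.76-np.pi,1.8,-.29+np.pi):
    for z in (.2,.052):
      print(a,[ (lambda q: None if q is None else np.round(q,2))(bot.inverse_kinematics(NUT+[0,0,z-.068],down(a-t))) for t in (0,1.4)])
print(bot.current_opening())
E
```

```text
-0.29 [array([ 0.09, -0.02,  1.74,  0.  ,  1.42,  0.38]), array([ 0.09, -0.02,  1.74,  0.  ,  1.42,  1.78])]
-0.29 [array([0.09, 0.13, 1.89, 0.  , 1.12, 0.38]), array([0.09, 0.13, 1.89, 0.  , 1.12, 1.78])]
0.76 [array([ 0.09, -0.02,  1.74,  0.  ,  1.42, -0.67]), array([ 0.09, -0.02,  1.74, -0.  ,  1.42,  0.73])]
0.76 [array([ 0.09,  0.13,  1.89,  0.  ,  1.12, -0.67]), array([ 0.09,  0.13,  1.89, -0.  ,  1.12,  0.73])]
-2.3815926535897933 [array([ 0.09, -0.02,  1.74,  0.  ,  1.42,  2.48]), array([ 0.09, -0.02,  1.74, -0.  ,  1.42, -2.41])]
-2.3815926535897933 [array([0.09, 0.13, 1.89, 0.  , 1.12, 2.48]), array([ 0.09,  0.13,  1.89, -0.  ,  1.12, -2.41])]
1.8 [array([ 0.09, -0.02,  1.74, -0.  ,  1.42, -1.71]), array([ 0.09, -0.02,  1.74, -0.  ,  1.42, -0.31])]
1.8 [array([ 0.09,  0.13,  1.89, -0.  ,  1.12, -1.71]), array([ 0.09,  0.13,  1.89, -0.  ,  1.12, -0.31])]
2.851592653589793 [array([ 0.09, -0.02,  1.74,  0.  ,  1.42, -2.76]), array([ 0.09, -0.02,  1.74,  0.  ,  1.42, -1.36])]
2.851592653589793 [array([ 0.09,  0.13,  1.89,  0.  ,  1.12, -2.76]), array([ 0.09,  0.13,  1.89,  0.  ,  1.12, -1.36])]
1.0013486231356987
```

Run:
```python
from h import *
p=bot.current_ee_pos(); bot.line_to([p[0],p[1],.25],max_speed=.3)
bot.set_gripper(.5)
bot.goto(NUT+[0,0,.2-.068],down(.76))
bot.line_to(NUT+[0,0,.11-.068],max_speed=.2)
print(bot.current_clock(),bot.current_ee_pos(),bot.current_opening(),bot.current_contact_force(),bot.current_ft_torque())
c=cam("top"); crop(c,"a1",195,215,275,275,9);print(proj(c,bot.current_ee_pos()))
c=cam("scene"); crop(c,"a2",300,130,390,240,7);print(proj(c,bot.current_ee_pos()))
```

```text
5.0417 [0.4852387  0.1662689  0.11078553] 0.5030877168037879 [-0.42191842 -0.41310777  0.14457363] [-0.02556103 -0.16058851  0.06213996]
[[229.2324837  254.74363212]]
[[330.49601383 207.18756565]]
```

View pics/a1.png

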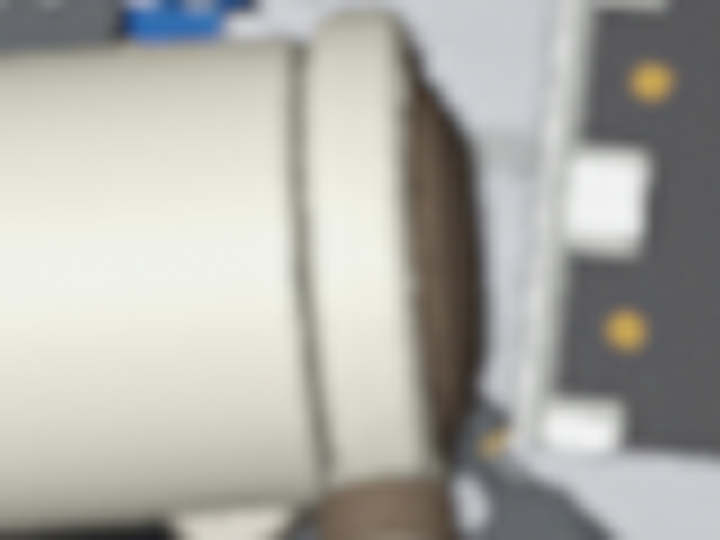

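View pics/a2.png

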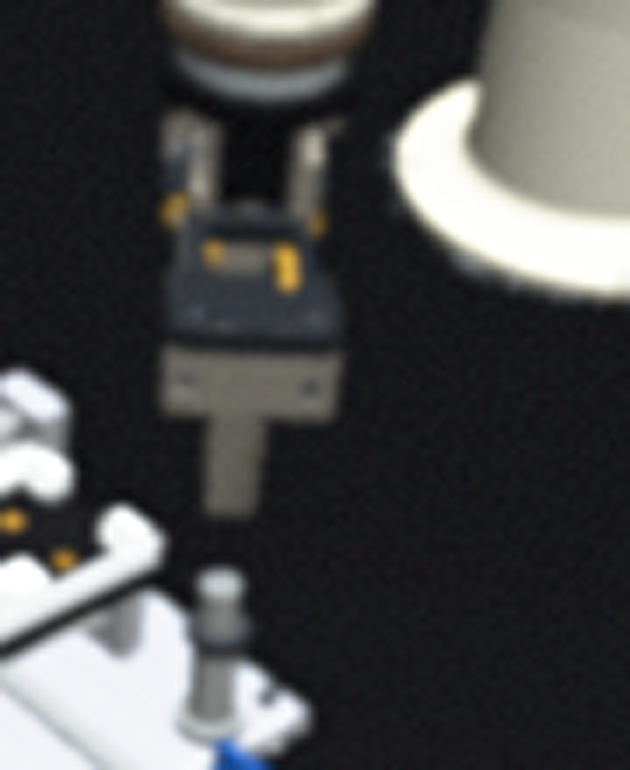

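Run:
```python
from h import *
c=cam("scene"); im=c["pixels"][150:240,310:360].astype(float)
im=np.clip((im/255)**.4*255,0,255).astype(np.uint8)
cv2.imwrite("pics/a3.png",cv2.resize(im,None,fx=6.5,fy=6.5,interpolation=cv2.INTER_CUBIC))
print(proj(c,[NUT+[0,0,.023],NUT,NUT+[0,0,.042]]), bot.current_ee_pos(), bot.current_tool_rot(), down(.76))
```

```text
[[330.39351646 212.63539481]
 [329.8779975  218.75677893]
 [330.8260058  207.48245806]] [0.48617884 0.16646444 0.11195255] [2.91665077 1.16461845 0.00542272] [2.917486   1.16528102 0.        ]
```

View pics/a3.png

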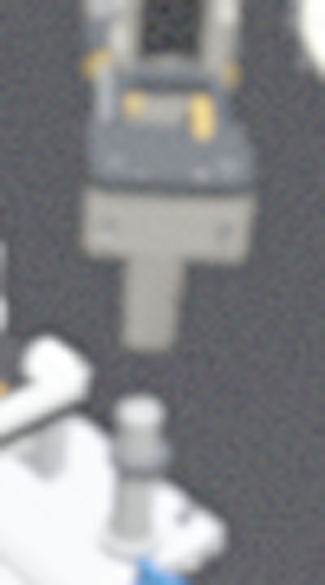

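Run:
```python
from h import *
for i in range(4): print(bot.current_ee_pos(),bot.current_joints())
bot.line_to(NUT+[0,0,.15-.068],rot=down(-.75),max_speed=.1)
bot.hold(.3)
p=bot.current_ee_pos();print(p,bot.current_clock())
c=cam("scene"); im=c["pixels"][120:230,290:380].astype(float)
im=np.clip((im/255)**.5*255,0,255).astype(np.uint8)
cv2.imwrite("pics/a4.png",cv2.resize(im,None,fx=6,fy=6,interpolation=cv2.INTER_CUBIC))
print((proj(c,[p])-[290,120]+.5)*6)
```

```text
[0.48617884 0.16646444 0.11195255] [ 9.43943688e-02  5.70738791e-02  1.83992458e+00 -3.10501208e-06
  1.24099431e+00 -6.65410078e-01]
[0.48617884 0.16646444 0.11195255] [ 9.43943688e-02  5.70738791e-02  1.83992458e+00 -3.10501208e-06
  1.24099431e+00 -6.65410078e-01]
[0.48617884 0.16646444 0.11195255] [ 9.43943688e-02  5.70738791e-02  1.83992458e+00 -3.10501208e-06
  1.24099431e+00 -6.65410078e-01]
[0.48617884 0.16646444 0.11195255] [ 9.43943688e-02  5.70738791e-02  1.83992458e+00 -3.10501208e-06
  1.24099431e+00 -6.65410078e-01]
[0.48455652 0.16640726 0.14994145] 7.15
[[253.60515693 461.11616831]]
```

View pics/a4.png

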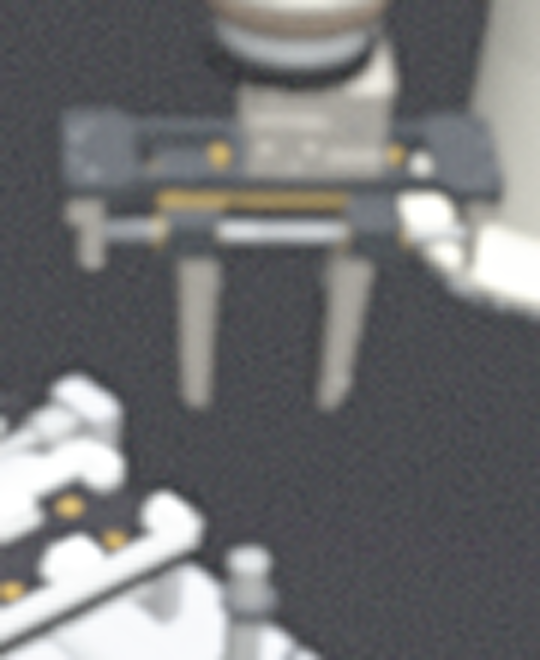

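Run:
```python
from h import *
c=cam("scene");t=cam("top");print(proj(c,[[0,0,0],[0,0,.02],[.179,-.547,.177]]))
p=bot.current_ee_pos();print(proj(t,[p]))
im=t["pixels"];crop(t,"a5",190,190,320,290,6)
print((proj(t,[p])-[190,190]+.5)*6)
```

```text
[[384.36465108 156.30302077]
 [385.05908987 151.76276687]
 [252.90417451  80.45386469]]
[[227.336425   254.66508606]]
[[227.01855    390.99051637]]
```

View pics/a5.png

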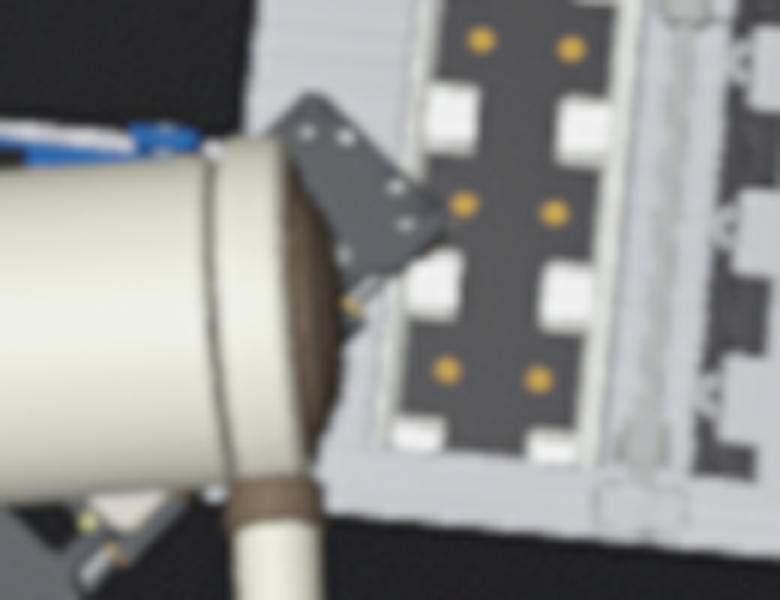

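Run:
```python
import cv2
im=cv2.imread("pics/scene0.png")[0:90,215:300]
cv2.imwrite("pics/a6.png",cv2.resize(im,None,fx=6,fy=6,interpolation=cv2.INTER_CUBIC))
```

```text
(no output)
```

View pics/a6.png

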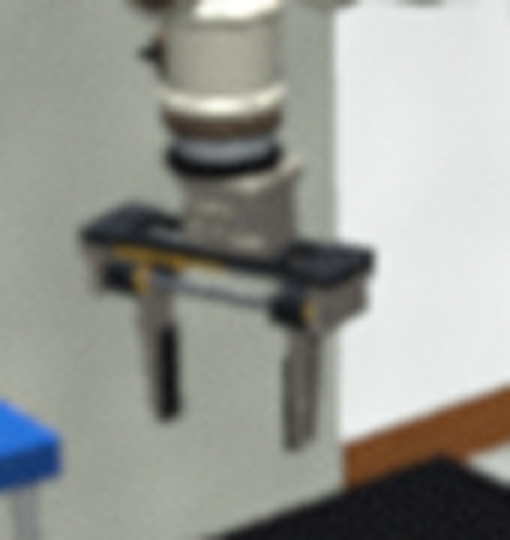

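Run:
```python
from h import *
t=cam("top")
for z in (.15,.2,.25,.3,.35): print(z,onz(t,[(190+378/6,190+155/6)],z))
p=bot.current_ee_pos(); print(p, p+.095*np.array([np.cos(.75),-np.sin(.75),0]))
c=cam("scene")
# tips left/right in scene: which z planes?
for z in (.15,.17,.19): print(z,onz(c,[(290+197/6,120+408/6),(290+333/6,120+408/6)],z))
```

```text
0.15 [[0.57072337 0.11224777 0.15      ]]
0.2 [[0.5648157  0.10914072 0.2       ]]
0.25 [[0.55890803 0.10603366 0.25      ]]
0.3 [[0.55300036 0.10292661 0.3       ]]
0.35 [[0.54709269 0.09981956 0.35      ]]
[0.48458788 0.16641164 0.1499868 ] [0.55409832 0.10165596 0.1499868 ]
0.15 [[0.47436581 0.12185626 0.15      ]
 [0.42579092 0.16583409 0.15      ]]
0.17 [[0.49509345 0.14016153 0.17      ]
 [0.44770597 0.18306432 0.17      ]]
0.19 [[0.51582109 0.1584668  0.19      ]
 [0.46962102 0.20029455 0.19      ]]
```

Run:
```python
from h import *
bot.line_to([.36,.2,.15],rot=down(-.75),max_speed=.2)
bot.line_to([.36,.2,.03],max_speed=.15)
bot.hold(.2)
p=bot.current_ee_pos();print(p,bot.current_clock(),bot.current_contact_force())
c=cam("scene"); im=c["pixels"][120:250,310:420].astype(float)
im=np.clip((im/255)**.5*255,0,255).astype(np.uint8)
cv2.imwrite("pics/b1.png",cv2.resize(im,None,fx=5,fy=5,interpolation=cv2.INTER_CUBIC))
print((proj(c,[p])-[310,120]+.5)*5)
t=cam("top"); im=t["pixels"][240:360,150:290].astype(float)
im=np.clip((im/255)**.5*255,0,255).astype(np.uint8)
cv2.imwrite("pics/b2.png",cv2.resize(im,None,fx=5,fy=5,interpolation=cv2.INTER_CUBIC))
print((proj(t,[p])-[150,240]+.5)*5)
```

```text
[0.36086979 0.20018626 0.03086516] 9.3417 [ 1.06002382 -0.0856218   0.23039251]
[[275.70335484 482.13436772]]
[[339.19966157 343.51133494]]
```

View pics/b1.png

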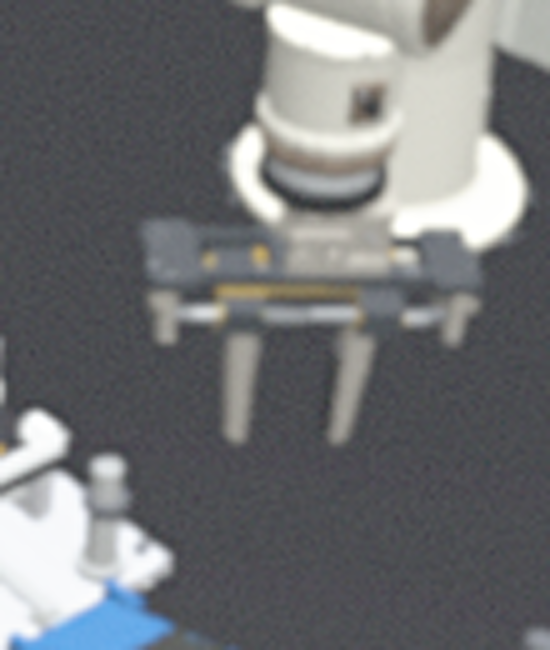

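View pics/b2.png

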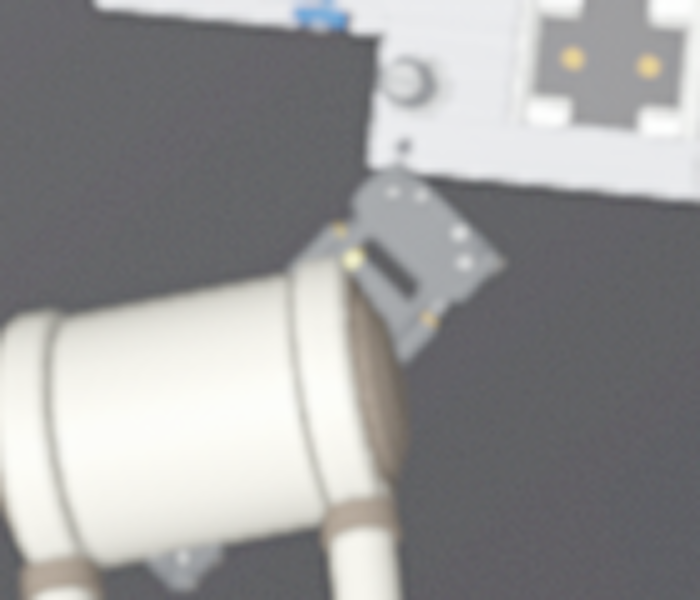

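Run:
```python
from h import *
for z in (.015,.008,.005,.003,.001,-.001,-.003):
    try: bot.line_to([.36,.2,z],max_speed=.03)
    except Exception as e: print("err",e);break
    bot.hold(.1)
    f=bot.current_contact_force();print(z,bot.current_ee_pos()[2],f)
    if abs(f[2])>6: break
c=cam("scene"); im=c["pixels"][120:250,310:420].astype(float)
im=np.clip((im/255)**.5*255,0,255).astype(np.uint8)
cv2.imwrite("pics/b3.png",cv2.resize(im,None,fx=5,fy=5,interpolation=cv2.INTER_CUBIC))
```

```text
0.015 0.015141079043414128 [-0.29917494 -0.0958325   0.0067611 ]
0.008 0.007992809581480166 [-0.91307457 -0.22996088 -0.21923034]
0.005 0.004965887313370131 [-0.36174374  0.38510676 -0.58102794]
0.003 0.0029918453901515984 [ 0.29451503  0.66056283 -0.82189691]
0.001 0.0009592772951278888 [-1.41892913  0.25405956  0.4066488 ]
-0.001 -0.0010061493515928152 [-0.99198898 -0.24890016 -0.8229445 ]
-0.003 -0.00303306498776848 [-0.53303001 -0.19350479  0.17770385]
```

View pics/b3.png

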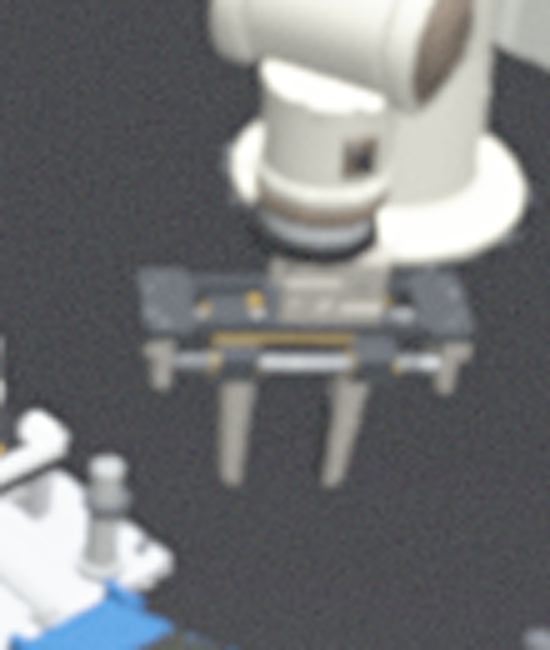

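The reported TCP went 3 mm below the bench with no contact. That agrees with the images, where the real fingertips sit about 30 mm above the reported TCP. I'll keep probing carefully to measure this offset.

Run:
```python
from h import *
z=-.003
bot.line_to([.36,.2,-.018],max_speed=.05)
z=-.018
while z>-.045:
    z-=.002
    try: bot.line_to([.36,.2,z],max_speed=.02)
    except Exception as e: print("err",e);break
    bot.hold(.1)
    f=bot.current_contact_force();print(round(z,4),bot.current_ee_pos()[2],np.round(f,1))
    if f[2]>5: break
bot.line_to([.36,.2,z+.01],max_speed=.05)
print(bot.current_clock(),bot.current_opening())
```

```text
-0.02 -0.019871345622979937 [-0.   0.8 -0.4]
-0.022 -0.022019927173845592 [ 0.2 -0.7 -0.1]
-0.024 -0.024041720643204978 [-0.  -0.9  0.4]
-0.026 -0.02602595837364187 [0.2 0.5 0.6]
-0.028 -0.02802664637822807 [-0.2  0.1 -0.4]
-0.03 -0.030033367491726193 [-0.7 -0.6 -0.3]
-0.032 -0.03202838765042165 [ 0.7 -0.5 -0.2]
-0.034 -0.034017878353040744 [-0.8 -0.5 -0.5]
-0.036 -0.03600881783401704 [ 0.5  0.2 -1. ]
-0.038 -0.037140242625671845 [-3.5 -0.8  9.2]
16.775 0.49935736942524883
```

Contact came at a reported z of about -0.036, so the true tips are 36 mm above the reported TCP, with no significant lateral offset. I'll correct for that in the helpers and do the nut.

```bash
cat >> h.py <<'E'
DZ=0.036   # real fingertip is DZ above reported TCP
def lin(p,a=None,v=.15):
    p=np.array(p,float)-[0,0,DZ]
    bot.line_to(p,rot=None if a is None else down(a),max_speed=v)
def tip(): return np.array(bot.current_ee_pos())+[0,0,DZ]
def st(s=""): print(s,round(bot.current_clock(),1),np.round(tip(),4),"op",round(bot.current_opening()*92,1),"F",np.round(bot.current_contact_force(),1),"M",np.round(bot.current_ft_torque(),2))
E
python3 - <<'E'
from h import *
bot.set_gripper(.46,40)
p=tip(); lin([p[0],p[1],.13],v=.2)
lin([NUT[0],NUT[1],.13],.76,v=.2)
lin([NUT[0],NUT[1],.095],v=.1); st("above")
lin([NUT[0],NUT[1],.072],v=.05); st()
lin([NUT[0],NUT[1],.054],v=.05); st("down")
c=cam("scene"); crop(c,"n3",300,150,360,230,9)
E
```

```text
above 20.0 [0.4844 0.1664 0.0949] op 42.2 F [0.4 0.3 0.1] M [-0.07 -0.15  0.03]
 20.6 [0.4845 0.1664 0.0718] op 42.5 F [-1.1  0.1  0. ] M [ 0.01 -0.15  0.02]
down 21.1 [0.4843 0.1664 0.0536] op 42.1 F [ 0.  -0.3 -0.9] M [-0.03 -0.15  0.  ]
```

View pics/n3.png

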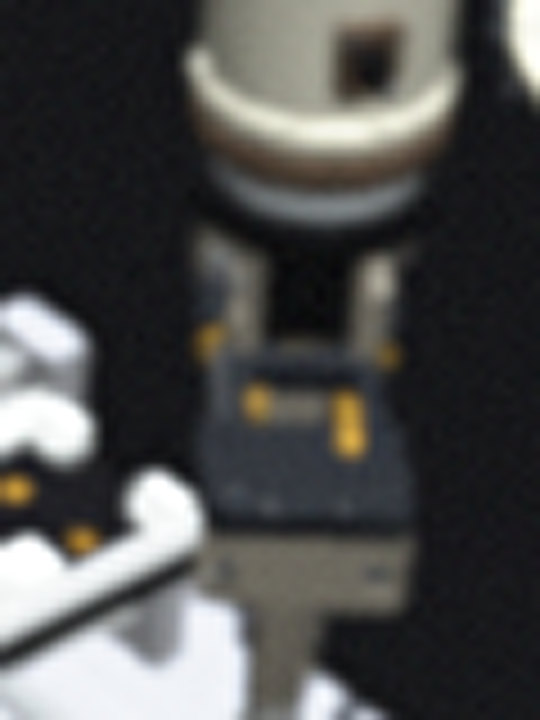

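Run:
```python
from h import *
bot.set_gripper(0,8); bot.hold(.2); st("8N")
bot.set_gripper(0,35); bot.hold(.2); st("35N")
```

```text
8N 21.7 [0.4861 0.1675 0.0545] op 24.5 F [ 4.1  4.6 -3. ] M [ 0.67 -0.82 -0.03]
35N 22.1 [0.4861 0.1675 0.0545] op 23.2 F [ 4.5  4.3 -3.4] M [ 0.73 -0.77 -0.12]
```

Run:
```python
from h import *
C=np.array([.4862,.1676,.0545])
lin(C,.76,v=.02); st("c")
for k in range(1,12):
    a=.76-.1*k
    lin(C,a,v=.02); bot.hold(.05); st("%.2f"%(.1*k))
    M=bot.current_ft_torque(); 
    if abs(M[2])>1.0: break
```

```text
c 22.4 [0.486  0.1675 0.0544] op 23.6 F [-1.3 -1.2 -1.5] M [-0.13 -0.02 -0.09]
0.10 22.7 [0.4859 0.1674 0.0544] op 23.3 F [-0.3 -0.8 -0.1] M [-0.16  0.07 -0.06]
0.20 23.0 [0.4859 0.1674 0.0544] op 23.4 F [-1.6 -2.2  0.4] M [-0.32  0.21 -0.08]
0.30 23.3 [0.4859 0.1674 0.0544] op 23.6 F [-2.7 -2.8  0.7] M [-0.5   0.41 -0.08]
0.40 23.6 [0.4858 0.1674 0.0544] op 23.5 F [-3.4 -3.1  1.7] M [-0.65  0.58 -0.11]
0.50 23.9 [0.4857 0.1674 0.0544] op 23.2 F [-4.5 -3.3  1.6] M [-0.65  0.67 -0.03]
0.60 24.2 [0.4856 0.1673 0.0544] op 23.7 F [-4.  -4.6  2.6] M [-0.7   0.68 -0.05]
0.70 24.5 [0.4856 0.1673 0.0544] op 23.3 F [-4.  -4.3  2.1] M [-0.67  0.73 -0.06]
0.80 24.8 [0.4855 0.1673 0.0544] op 23.7 F [-4.7 -4.2  2.8] M [-0.7  0.7 -0.1]
0.90 25.1 [0.4855 0.1673 0.0544] op 23.5 F [-4.1 -3.7  2.5] M [-0.73  0.83 -0.09]
1.00 25.4 [0.4854 0.1674 0.0544] op 23.5 F [-5.2 -3.1  3.6] M [-0.68  0.82 -0.07]
1.10 25.7 [0.4853 0.1674 0.0544] op 23.3 F [-4.6 -2.5  2.6] M [-0.66  0.9   0.03]
```

Run:
```python
from h import *
C=np.array([.4852,.1672,.0545])
k=1.1
while k<1.6:
    k+=.04
    lin(C,.76-k,v=.02); bot.hold(.05); st("%.2f"%k)
    if abs(bot.current_ft_torque()[2])>.9: break
print(bot.current_tool_rot(),bot.current_joints())
```

```text
1.14 26.0 [0.4853 0.1674 0.0544] op 23.2 F [-1.3 -0.4 -0.9] M [-0.21  0.23  0.26]
1.18 26.3 [0.4853 0.1674 0.0545] op 23.2 F [-1.3 -1.2 -1. ] M [-0.05  0.08  0.56]
1.22 26.6 [0.4851 0.167  0.0545] op 23.9 F [-2.4 -1.6 -1. ] M [-0.47  0.22  0.68]
1.26 26.9 [0.4852 0.1672 0.0545] op 23.8 F [-2.7 -1.3 -1.3] M [-0.2   0.23  0.88]
1.30 27.2 [0.4854 0.1677 0.0545] op 24.0 F [ 0.6  3.1 -1.3] M [0.43 0.02 0.86]
1.34 27.5 [0.4851 0.1672 0.0545] op 23.9 F [-1.6  1.5  0. ] M [0.13 0.24 0.72]
1.38 27.8 [0.485  0.167  0.0545] op 24.3 F [-3.  -0.7  2.2] M [-0.16  0.63  0.84]
1.42 28.1 [0.4849 0.1671 0.0545] op 24.4 F [-3.8 -1.   1.9] M [-0.15  0.71  0.68]
1.46 28.4 [0.4853 0.1676 0.0546] op 24.4 F [-3.4  2.6  0.3] M [0.35 0.45 0.65]
1.50 28.7 [0.4851 0.1674 0.0545] op 25.3 F [-4.4  1.7  2.1] M [0.36 0.67 0.79]
1.54 29.0 [0.4847 0.167  0.0545] op 25.2 F [-6.4  1.   2.9] M [0.14 0.91 0.77]
1.58 29.3 [0.4847 0.1671 0.0545] op 25.0 F [-4.7  1.9  2.7] M [0.15 0.94 0.7 ]
1.62 29.6 [0.4847 0.1672 0.0545] op 25.2 F [-5.5  2.2  3. ] M [0.18 0.86 0.67]
[ 2.85570987e+00 -1.30823283e+00 -1.52845033e-03] [9.60463858e-02 1.87443848e-01 1.90235924e+00 7.86810349e-05
 1.05287498e+00 9.55164873e-01]
```

Run:
```python
from h import *
bot.set_gripper(.46,20); bot.hold(.1); st("open")
p=tip(); lin([p[0],p[1],.13],v=.15)
lin([.40,.0,.2],-.86,v=.35)
st()
c=cam("top"); crop(c,"c1",215,165,380,295,4.7); crop(c,"c2",380,215,485,330,5)
```

```text
open 30.1 [0.4854 0.1671 0.0546] op 42.5 F [-0.2 -0.6  0.4] M [-0.01  0.02 -0.  ]
 31.5 [0.3997 0.0007 0.1989] op 42.5 F [-0.8 -0.4 -1.1] M [-0.06 -0.02  0.02]
```

View pics/c1.png

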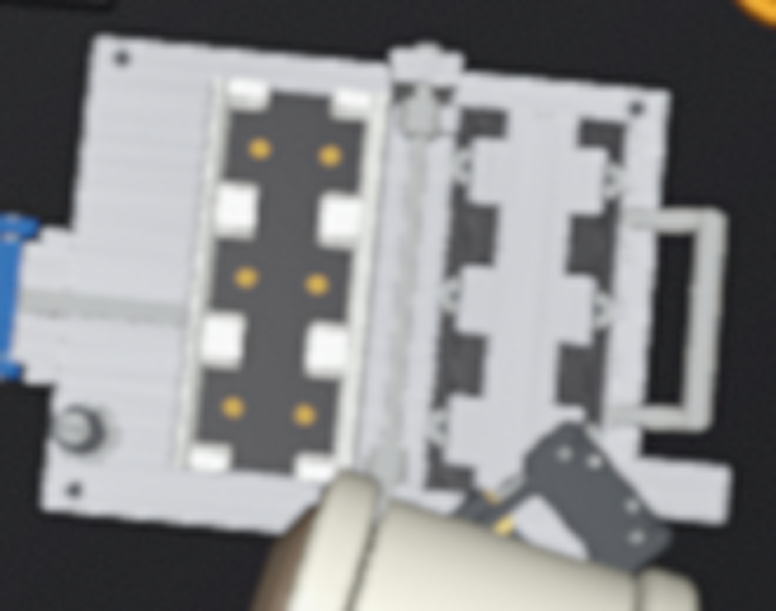

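View pics/c2.png

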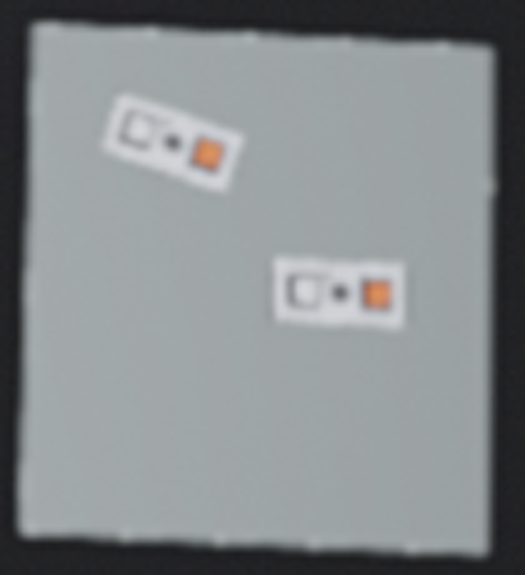

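```bash
cat >> h.py <<'E'
def covers(c=None,z=.014,box=(384,218,480,328),thr=195):
    c=c or cam("top"); x0,y0,x1,y1=box
    f=4
    g=cv2.resize(c["pixels"][y0:y1,x0:x1],None,fx=f,fy=f,interpolation=cv2.INTER_CUBIC)
    h=cv2.cvtColor(g,cv2.COLOR_BGR2HSV); m=((h[...,2]>thr)|(h[...,1]>90)).astype(np.uint8)
    m=cv2.morphologyEx(m,cv2.MORPH_CLOSE,np.ones((9,9)))
    m=cv2.morphologyEx(m,cv2.MORPH_OPEN,np.ones((9,9)))
    out=[]
    for k in cv2.findContours(m,cv2.RETR_EXTERNAL,cv2.CHAIN_APPROX_NONE)[0]:
        if cv2.contourArea(k)<1500: continue
        b=cv2.boxPoints(cv2.minAreaRect(k)); b=(b+.5)/f-.5+[x0,y0]
        X=onz(c,b,z); e=[X[1]-X[0],X[2]-X[1]]; L=[np.linalg.norm(v) for v in e]
        v=e[int(np.argmax(L))]; ang=np.arctan2(v[1],v[0])%np.pi
        out.append((X.mean(0),ang,max(L),min(L)))
    return out
E
python3 - <<'E'
from h import *
g=cam("top")["pixels"]; print(g[230,390],g[300,440],g[273,440])
for o in covers(): print(np.round(o[0],4),[round(float(v),4) for v in o[1:]])
E
```

```text
[169 167 161] [166 164 158] [215 210 208]
[ 0.4525 -0.3591  0.014 ] [1.5337, 0.0632, 0.0302]
[ 0.5252 -0.2778  0.014 ] [1.2318, 0.0644, 0.0299]
```

```bash
cat >> h.py <<'E'
HINGE=np.array([.5560,.0055,.075])
def pick(xy,a,z,zup=.15,op=.5,N=25):
    bot.set_gripper(op,N)
    lin([xy[0],xy[1],zup],a,v=.35)
    lin([xy[0],xy[1],z+.02],v=.25)
    lin([xy[0],xy[1],z],v=.06); st("at")
    bot.set_gripper(0,N); bot.hold(.15); st("grip")
E
python3 - <<'E'
from h import *
o=min(covers(),key=lambda o:o[0][0]); print(o)
p=tip(); lin([p[0],p[1],.2],v=.3)
lin([.40,-.3,.2],0,v=.4)
pick(o[0]+[0,.001,0],o[1]-np.pi/2,.0078)
p=tip(); lin([p[0],p[1],.13],v=.2); st("up")
q=F(-.066,-.062,.13); lin(q,YAW,v=.3)
lin(q-[0,0,.035],v=.15); st("hover")
c=cam("scene"); crop(c,"d1",230,120,340,230,6)
c=cam("top"); crop(c,"d2",260,190,380,300,6)
E
```

```text
(array([ 0.45246698, -0.35906409,  0.014     ]), np.float64(1.529653734771025), np.float64(0.06332481135594437), np.float64(0.030137168242241795))
at 35.2 [ 0.4523 -0.3578  0.0074] op 45.7 F [ 0.5 -0.9  0.4] M [-0.   -0.11  0.01]
grip 35.8 [ 0.4526 -0.3583  0.0081] op 29.5 F [ 0.7 -0.4  0.7] M [-0.08 -0.11  0.06]
up 36.5 [ 0.4519 -0.3574  0.1285] op 29.3 F [-0.6  0.3 -1.1] M [-0.   -0.06 -0.02]
hover 38.1 [ 0.4844 -0.0513  0.0947] op 29.3 F [-0.1 -0.6  0. ] M [-0.   -0.11  0.02]
```

View pics/d1.png

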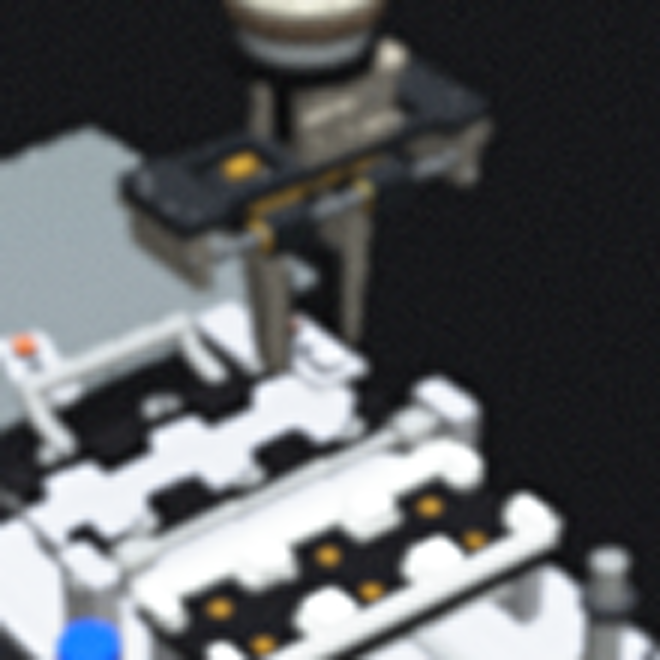

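View pics/d2.png

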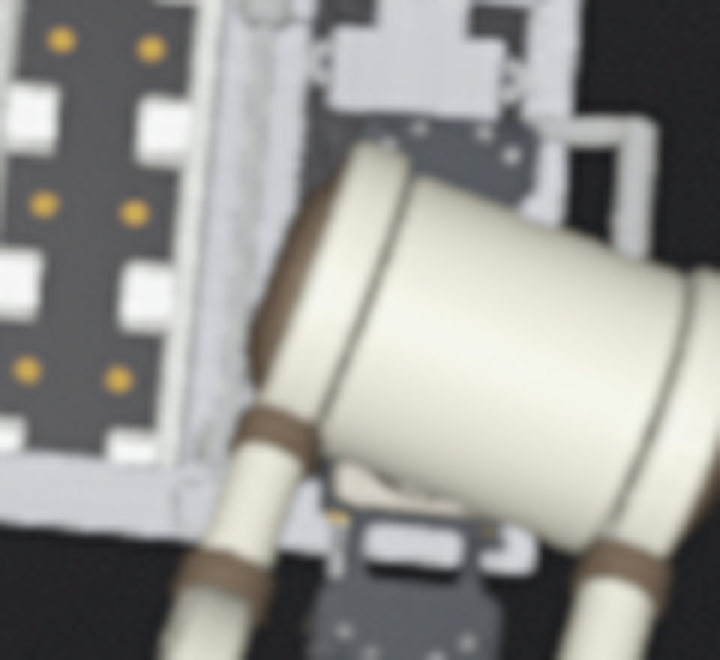

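```bash
cat >> h.py <<'E'
def lower(q,z0,z1,step=.002,fmax=5,v=.04):
    q=np.array(q,float)
    lin([q[0],q[1],z0],v=.08)
    z=z0
    while z>z1+1e-6:
        z=max(z1,z-step); lin([q[0],q[1],z],v=v); f=bot.current_contact_force()
        print(round(z,4),np.round(tip(),4),np.round(f,1))
        if f[2]>fmax: return z
    return None
E
python3 - <<'E'
from h import *
print(lower(F(-.066,-.062,0),.078,.0615)); st()
E
```

```text
0.076 [ 0.4851 -0.0506  0.0762] [ 0.2 -0.4 -1.5]
0.074 [ 0.4848 -0.0506  0.0739] [-0.2  0.1 -0.7]
0.072 [ 0.4848 -0.0506  0.0718] [ 0.4  0.2 -0.2]
0.07 [ 0.4848 -0.0506  0.0698] [ 0.7 -0.  -0.1]
0.068 [ 0.4848 -0.0505  0.0678] [ 0.2 -0.4 -0.3]
0.066 [ 0.4848 -0.0506  0.0658] [ 0.3  0.5 -0.6]
0.064 [ 0.4848 -0.0505  0.0638] [ 0.2  0.1 -0.8]
0.062 [ 0.485  -0.0507  0.062 ] [-0.3  0.4 -0.4]
0.0615 [ 0.4851 -0.0507  0.062 ] [-1.4  0.2  5.4]
0.0615
 40.8 [ 0.4851 -0.0507  0.062 ] op 29.1 F [-1.4  0.2  5.4] M [0.05 0.26 0.01]
```

Contact came exactly at the expected seat height, so the cover is seated. I'll release it and fetch the second one.

Run:
```python
from h import *
bot.set_gripper(.43,25)
p=tip(); lin([p[0],p[1],.13],v=.2); st("rel")
bot.goto(np.array([.44,-.33,.15])-[0,0,DZ],down(-.2)); st()
c=cam("top"); crop(c,"e1",290,170,375,290,6)
for o in covers(c): print(np.round(o[0],4),[round(float(v),4) for v in o[1:]])
crop(c,"e2",380,215,485,330,5)
```

```text
rel 41.6 [ 0.4846 -0.0505  0.1295] op 39.7 F [-0.3  0.7 -0.6] M [-0.03 -0.07  0.  ]
 42.7 [ 0.44   -0.3285  0.1491] op 40.1 F [ 0.7  0.9 -0.1] M [-0.04 -0.05 -0.02]
[ 0.3565 -0.3852  0.014 ] [1.581, 0.1018, 0.0696]
[ 0.5233 -0.2434  0.014 ] [1.2552, 0.0418, 0.0285]
```

View pics/e1.png

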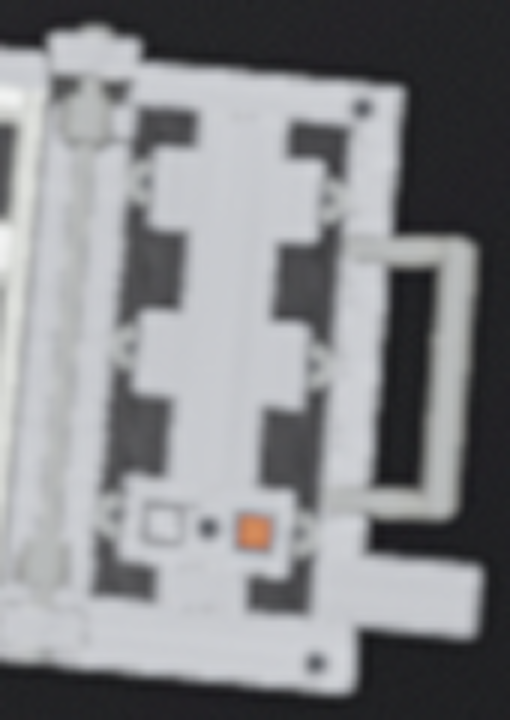

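View pics/e2.png

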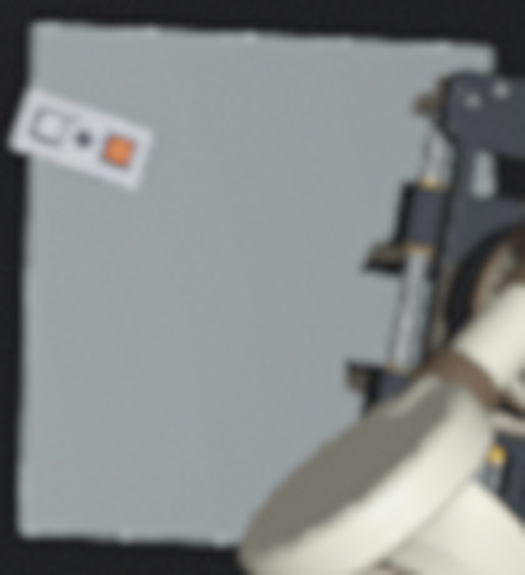

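The first cover sits squarely in pocket 0. The second was knocked about 35 mm in +y and now slightly overhangs the mat's edge, at crop (80,138). I'll remeasure it with a wider box.

Run:
```python
from h import *
def get():
    r=[o for o in covers(box=(370,218,425,265)) if .055<o[2]<.07]; return r
r=get(); print(r); o=r[0]
pick(o[0]+[0,.001,0],o[1]-np.pi/2,.0078)
p=tip(); lin([p[0],p[1],.13],v=.2); st("up")
q=F(0,-.062,.13); lin(q,YAW,v=.3)
print(lower(q,.078,.0615)); st()
```

```text
[]Traceback (most recent call last):
  File "<stdin>", line 4, in <module>
IndexError: list index out of range
```

Run:
```python
from h import *
for th in (185,195,205,215):
  for o in covers(box=(370,218,425,265),thr=th): print(th,np.round(o[0],4),[round(float(v),4) for v in o[1:]])
c=cam("top")["pixels"][218:265,370:425]; h=cv2.cvtColor(c,cv2.COLOR_BGR2HSV)
print(h[5:30:4,::6,1]);print(h[5:30:4,::6,2])
```

```text
185 [ 0.5263 -0.2342  0.014 ] [1.2445, 0.0638, 0.0311]
195 [ 0.5232 -0.2433  0.014 ] [1.2613, 0.0418, 0.0285]
[[15 20 21 13 12 11 13 14 13 14]
 [24 22 22 13 11 13 13 14 13 13]
 [15 21 28 12 12 13 13 13 11 11]
 [28 20 15  8  8 14 13 13 11 13]
 [29 21 13  9 10  7  9 13 13 11]
 [29 35 10  9  9  7 39 13 13 13]
 [21 28 16 12  8  6  7 13 14 13]]
[[ 34  38  36 163 164 163 163 163 163 165]
 [ 32  35  35 162 163 162 162 162 161 161]
 [ 34  36  36 164 164 162 163 162 160 160]
 [ 37  38  33 199 181 163 162 162 161 161]
 [ 35  36  79 195 186 207 177 162 161 161]
 [ 35  36 146 171 191 176 175 161 161 161]
 [ 36  37  32 169 202 173 182 162 162 161]]
```

Run:
```python
from h import *
r=[o for o in covers(box=(370,218,425,265),thr=185) if .055<o[2]<.07]; o=r[0]; print(o)
pick(o[0]+[0,.001,0],o[1]-np.pi/2,.0078)
p=tip(); lin([p[0],p[1],.13],v=.2); st("up")
q=F(0,-.062,.13); lin(q,YAW,v=.3)
print(lower(q,.078,.0615)); st()
c=cam("scene"); crop(c,"f1",230,140,330,230,7)
```

```text
(array([ 0.52621294, -0.23418103,  0.014     ]), np.float64(1.244458733127145), np.float64(0.06374932134319461), np.float64(0.030968763330828757))
at 45.1 [ 0.526  -0.2329  0.0075] op 46.3 F [-0.7 -0.1 -0.1] M [-0.   -0.06  0.03]
grip 45.6 [ 0.5265 -0.2333  0.0081] op 29.5 F [0.2 0.7 1.8] M [-0.   -0.09  0.02]
up 46.4 [ 0.5255 -0.2327  0.1285] op 29.4 F [-1.   0.4 -1.1] M [-0.09 -0.06 -0.03]
0.076 [ 0.5509 -0.0563  0.0763] [ 0.4 -0.1 -1.1]
0.074 [ 0.5506 -0.0562  0.0739] [ 0.9 -0.  -0.9]
0.072 [ 0.5505 -0.0562  0.0718] [-0.1  0.1 -0.7]
0.07 [ 0.5505 -0.0562  0.0698] [-0.6 -0.4 -0.6]
0.068 [ 0.5505 -0.0562  0.0678] [-1.1 -0.4  0.6]
0.066 [ 0.5505 -0.0562  0.0658] [-0.3  0.  -0.4]
0.064 [ 0.5505 -0.0562  0.0638] [ 0.4  0.4 -0.1]
0.062 [ 0.5509 -0.0564  0.0621] [ 0.6 -0.5 -0.4]
0.0615 [ 0.5509 -0.0563  0.062 ] [-0.8  0.2  4.5]
None
 50.2 [ 0.5509 -0.0563  0.062 ] op 28.9 F [-0.8  0.2  4.5] M [-0.02  0.27  0.02]
```

View pics/f1.png

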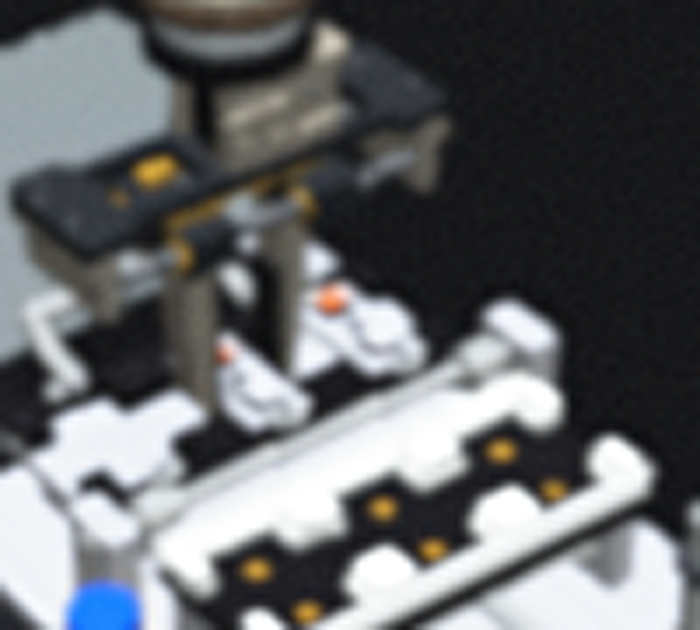

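Run:
```python
from h import *
bot.set_gripper(.43,25)
p=tip(); lin([p[0],p[1],.15],v=.2); st("rel")
def hp(th,dz=-.019):
    q=F(0,-.150*np.cos(th),0); q[2]=.075+.150*np.sin(th)+dz; return q
for a in (YAW-np.pi/2,YAW+np.pi/2):
  for th in np.linspace(0,np.pi,5):
    q=bot.inverse_kinematics(hp(th)-[0,0,DZ],down(a)); print(round(a,2),round(th,2),None if q is None else np.round(q,2))
c=cam("top"); crop(c,"g1",290,170,375,290,6)
```

```text
rel 51.2 [ 0.5498 -0.056   0.1491] op 40.0 F [-0.5  0.  -0.2] M [-0.04 -0.07  0.02]
-1.66 0.0 [-0.47  0.3   1.76 -0.    1.08  1.18]
-1.66 0.79 [-0.4   0.15  1.71 -0.    1.28  1.26]
-1.66 1.57 [-0.21  0.11  1.66 -0.    1.37  1.45]
-1.66 2.36 [-0.02  0.2   1.65 -0.    1.29  1.64]
-1.66 3.14 [ 0.06  0.36  1.68 -0.    1.1   1.72]
1.48 0.0 [-0.47  0.3   1.76 -0.    1.08 -1.96]
1.48 0.79 [-0.4   0.15  1.71 -0.    1.28 -1.88]
1.48 1.57 [-0.21  0.11  1.66 -0.    1.37 -1.69]
1.48 2.36 [-0.02  0.2   1.65 -0.    1.29 -1.5 ]
1.48 3.14 [ 0.06  0.36  1.68 -0.    1.1  -1.42]
```

View pics/g1.png

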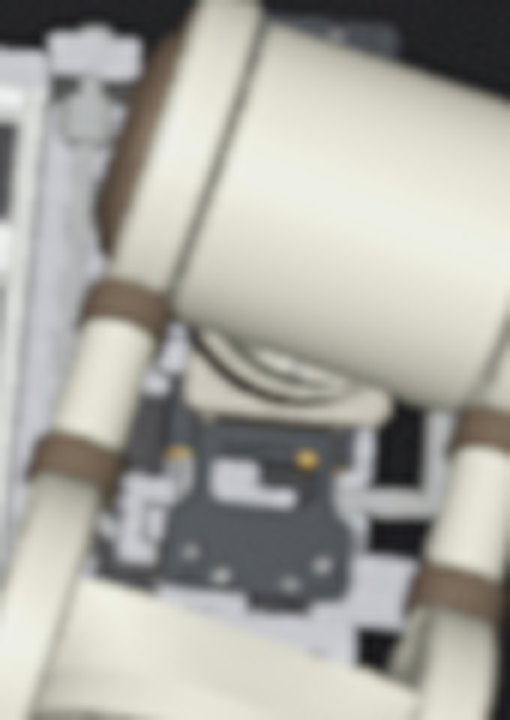

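Run:
```python
from h import *
lin([.44,-.30,.2],YAW-np.pi/2,v=.4); bot.set_gripper(.33,20)
c=cam("top"); crop(c,"g2",290,170,375,290,6); st()
```

```text
53.3 [ 0.4401 -0.2999  0.2   ] op 30.7 F [0.2 0.7 0.5] M [ 0.07 -0.04 -0.01]
```

View pics/g2.png

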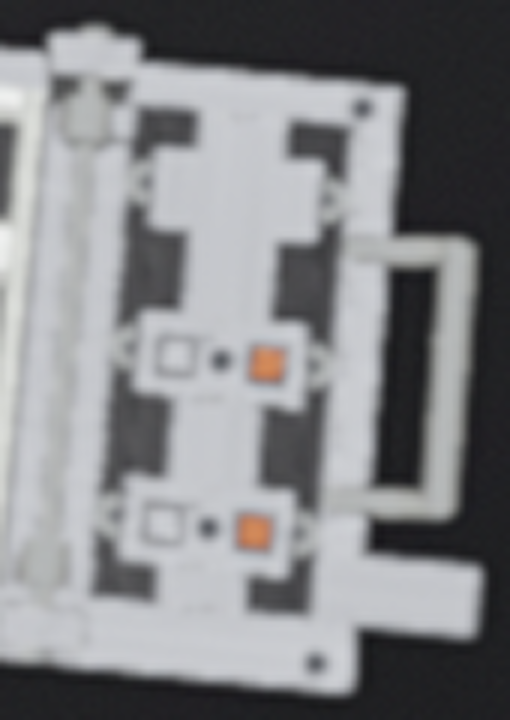

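Both covers are seated squarely in pockets 0 and 1, at crop (208,527) and (221,361). Next I'll grip the handle.

```bash
cat >> h.py <<'E'
def hp(th,dz=-.019,y0=0.,r=.150):
    q=F(0,y0-r*np.cos(th),0); q[2]=.075+r*np.sin(th)+dz; return q
E
python3 - <<'E'
from h import *
q=hp(0); lin([q[0],q[1],.16],YAW-np.pi/2,v=.35)
lin([q[0],q[1],.09],v=.2)
print(lower(q,.088,.056,step=.008,fmax=4)); st("down")
bot.set_gripper(0,8); bot.hold(.2); st("8N")
E
```

```text
0.08 [ 0.5428 -0.1437  0.0795] [0.1 1.2 0. ]
0.072 [ 0.5428 -0.1437  0.0715] [0.9 0.4 0.3]
0.064 [ 0.5428 -0.1438  0.0636] [-0.2 -0.  -0.6]
0.056 [ 0.5428 -0.1438  0.0555] [-0.   1.2 -0.4]
None
down 56.2 [ 0.5428 -0.1438  0.0555] op 30.3 F [-0.   1.2 -0.4] M [-0.   -0.    0.01]
8N 56.8 [ 0.5432 -0.144   0.0561] op 11.9 F [-0.   0.1  0.3] M [-0.01  0.02  0.08]
```

Run:
```python
from h import *
bot.set_gripper(0,20); bot.hold(.1)
N=24
for i in range(1,N-1):
    th=np.pi*i/N
    lin(hp(th),v=.09)
    f=bot.current_contact_force()
    if i%3==0 or np.linalg.norm(f)>12: st("%.2f"%th)
    if np.linalg.norm(f)>25: print("STOP");break
st("end %.2f"%th)
c=cam("scene"); crop(c,"h1",220,110,360,240,5)
```

```text
0.39 58.2 [ 0.5442 -0.1336  0.1132] op 11.4 F [ 1.1 -6.  -0.1] M [-1.13 -0.05 -0.01]
0.79 59.3 [ 0.5469 -0.1034  0.1633] op 11.4 F [-4.6 -9.8  6. ] M [-2.06  0.78 -0.  ]
0.92 59.7 [ 0.5481 -0.0893  0.1771] op 11.3 F [ -6.8 -12.6  10.3] M [-2.22  1.21  0.02]
1.05 60.0 [ 0.5499 -0.0729  0.1889] op 11.2 F [ -7.4 -10.9  14.8] M [-2.05  1.28  0.  ]
1.18 60.4 [ 0.5515 -0.0544  0.1977] op 11.3 F [-8.1 -9.2 15.4] M [-1.57  1.3   0.04]
1.31 60.8 [ 0.5532 -0.0347  0.2038] op 11.0 F [-7.2 -6.2 16.1] M [-1.04  1.23  0.15]
1.44 61.1 [ 0.5548 -0.0143  0.2072] op 11.2 F [-5.6 -2.3 14.3] M [-0.49  0.97  0.02]
1.57 61.5 [0.5564 0.0061 0.2077] op 11.2 F [-2.9 -0.3 11.2] M [-0.2   0.6   0.01]
1.96 62.6 [0.561  0.0627 0.1941] op 11.2 F [3.3 0.5 0.5] M [-0.14 -0.47 -0.03]
2.36 63.7 [0.5652 0.1124 0.1611] op 11.2 F [ 3.6 -0.6 -0.9] M [-0.07 -0.75  0.02]
2.75 64.8 [0.5679 0.1444 0.1116] op 11.4 F [ 3.7  1.  -1. ] M [-0.07 -0.8  -0.01]
end 2.88 65.2 [0.5684 0.1505 0.0929] op 11.3 F [ 3.8  0.8 -1. ] M [-0.08 -0.79 -0.04]
```

View pics/h1.png

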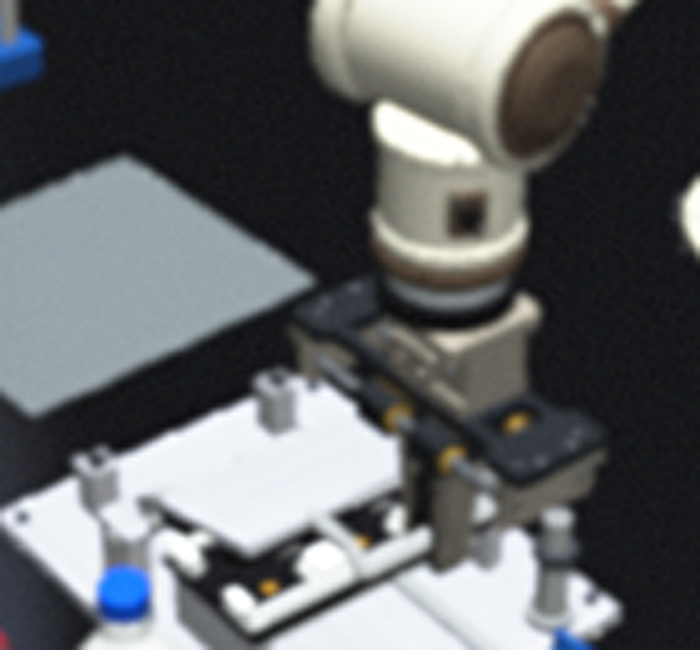

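Run:
```python
from h import *
th=2.88
zt=None
while th<np.pi-.001:
    th=min(np.pi,th+.04); lin(hp(th),v=.03); f=bot.current_contact_force(); st("%.2f"%th)
    if f[2]>8: break
z=hp(th)[2]
while z>.05 and bot.current_contact_force()[2]<8:
    z-=.0015; q=hp(np.pi); lin([q[0],q[1],z],v=.02); st("z%.4f"%z)
c=cam("scene"); crop(c,"h2",220,130,360,240,5)
```

```text
2.92 65.6 [0.5685 0.1515 0.0883] op 11.2 F [ 4.8 -0.1 -2.5] M [ 0.04 -0.69 -0.01]
2.96 65.9 [0.5686 0.1526 0.0827] op 11.5 F [ 3.7  1.4 -1.7] M [-0.04 -0.67  0.03]
3.00 66.3 [0.5687 0.1535 0.0769] op 11.5 F [ 3.8  0.2 -1.2] M [ 0.   -0.61 -0.05]
3.04 66.6 [0.5687 0.1542 0.071 ] op 11.6 F [ 3.4 -0.  -1.9] M [-0.06 -0.56 -0.04]
3.08 67.0 [0.5688 0.1546 0.065 ] op 11.7 F [ 3.7  0.5 -1. ] M [-0.17 -0.48 -0.03]
3.12 67.3 [0.5687 0.1549 0.0589] op 11.0 F [ 2.7 -0.6 -1.6] M [-0.14 -0.51 -0.06]
3.14 67.6 [0.5688 0.1549 0.0561] op 11.4 F [ 0.8 -1.   2.9] M [-0.16 -0.12  0.01]
z0.0545 67.8 [0.5689 0.1549 0.056 ] op 11.0 F [-4.  -1.3 10.6] M [-0.24  0.66  0.01]
```

View pics/h2.png

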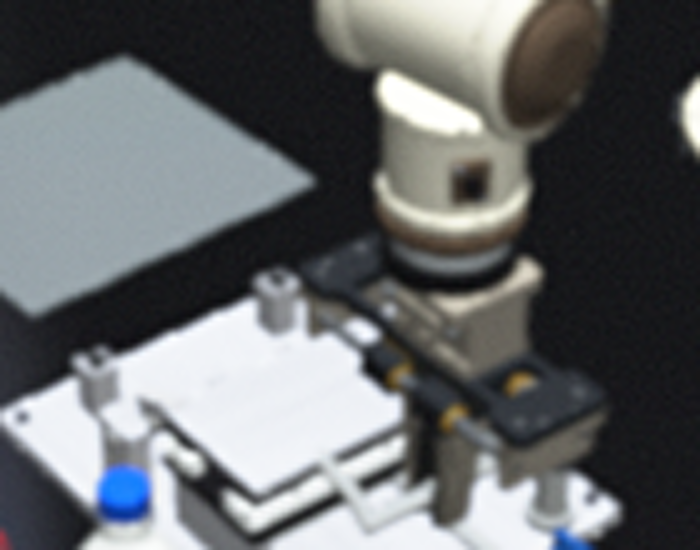

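Run:
```python
from h import *
bot.hold(.4)
N=24
for i in range(N-1,1,-1):
    th=np.pi*i/N
    lin(hp(th),v=.04 if i>N-3 else .1)
    f=bot.current_contact_force()
    if i%3==0 or np.linalg.norm(f)>14: st("%.2f"%th)
    if np.linalg.norm(f)>28: print("STOP");break
while th>.001:
    th=max(0,th-.04); lin(hp(th),v=.03); f=bot.current_contact_force(); 
    if f[2]>8: break
st("%.2f"%th)
z=hp(th)[2]; q=hp(0)
while z>.05 and bot.current_contact_force()[2]<8:
    z-=.0015; lin([q[0],q[1],z],v=.02); st("z%.4f"%z)
```

```text
2.75 70.0 [0.568  0.1443 0.1135] op 11.0 F [2.  5.9 0.3] M [ 1.17 -0.2  -0.01]
2.36 71.0 [0.5655 0.1139 0.1636] op 11.2 F [-1.8 11.2  6.8] M [2.06 0.31 0.03]
2.23 71.4 [0.5644 0.0995 0.1774] op 11.2 F [-3.  12.1 11.3] M [2.29 0.57 0.02]
2.09 71.7 [0.5631 0.0826 0.1887] op 11.1 F [-4.9 10.3 13.4] M [2.02 0.74 0.05]
1.96 72.1 [0.5615 0.064  0.1974] op 11.2 F [-3.6  7.3 13.6] M [1.47 0.81 0.01]
1.83 72.4 [0.5598 0.0442 0.2033] op 11.6 F [-4.4  4.1 12.6] M [0.89 0.75 0.02]
1.57 73.1 [0.5563 0.0043 0.207 ] op 11.3 F [-1.5  1.1  6.5] M [ 0.16  0.27 -0.01]
1.18 74.2 [ 0.5511 -0.052   0.1941] op 11.0 F [ 4.6 -0.5 -1.3] M [ 0.04 -0.7  -0.02]
0.79 75.2 [ 0.5465 -0.1008  0.1612] op 11.2 F [ 3.2 -0.5 -0.7] M [ 0.04 -0.35  0.07]
0.39 76.3 [ 0.5439 -0.1326  0.113 ] op 11.3 F [-0.  -0.8 -1.6] M [ 0.11 -0.12  0.02]
0.00 79.0 [ 0.5431 -0.144   0.0558] op 11.1 F [-0.3 -1.1 -0.4] M [0.01 0.06 0.  ]
z0.0545 79.2 [ 0.5431 -0.144   0.0548] op 11.3 F [-2.5 -1.6  2.7] M [ 0.04  0.41 -0.02]
z0.0530 79.5 [ 0.5432 -0.144   0.0546] op 11.5 F [-7.   1.3 12.6] M [ 0.28  1.17 -0.05]
```

Run:
```python
from h import *
bot.set_gripper(.33,20); bot.hold(.1); st("open")
p=tip(); lin([p[0],p[1],.16],v=.2)
lin([.40,-.30,.2],v=.4); st()
c=cam("top"); crop(c,"i1",215,165,380,295,4.7); crop(c,"i2",165,165,300,290,5)
c=cam("scene"); crop(c,"i3",225,165,375,285,5)
```

```text
open 80.0 [ 0.5431 -0.1439  0.0529] op 30.4 F [-0.3 -0.3  0.3] M [ 0.04  0.03 -0.04]
 81.4 [ 0.3993 -0.2992  0.1985] op 30.4 F [-0.1 -0.3 -0.6] M [ 0.07 -0.01  0.03]
```

View pics/i1.png

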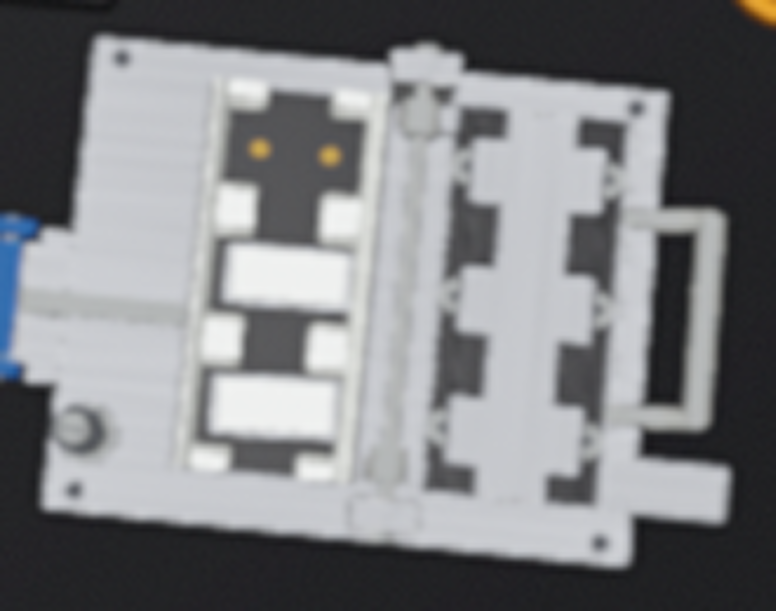

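View pics/i3.png

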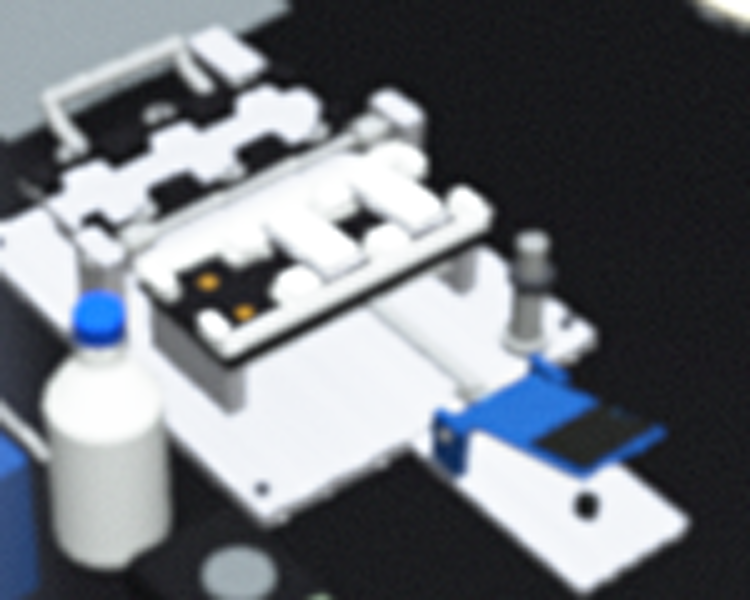

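Both covers are in the nest with the white insulators up, at crop (285,275) and (272,405), and the empty plate is at rest. Next is the treadle.

Run:
```python
from h import *
bot.set_gripper(0,20)
P=F(-.0195,.277,0); print(P)
a=YAW-np.pi/2
lin([.42,-.05,.2],a,v=.4)
lin([P[0],P[1],.2],a,v=.4)
lin([P[0],P[1],.09],v=.2); st("above")
z=.076
hist=[]
while z>.03:
    lin([P[0],P[1],z],v=.05); f=bot.current_contact_force()[2]; hist.append((round(z,4),round(float(tip()[2]),4),round(float(f),1)))
    if f>20: break
    z-=.003 if f<11 else .0015
print(hist); st("hold")
bot.hold(.3); st("h")
c=cam("scene"); crop(c,"j1",290,180,390,290,6)
```

```text
[0.56036471 0.28315122 0.        ]
above 84.6 [0.5614 0.2828 0.0915] op 0.4 F [0.1 0.7 0.9] M [ 0.03 -0.    0.06]
[(0.076, 0.0758, -0.2), (0.073, 0.0728, 0.2), (0.07, 0.0697, 0.6), (0.067, 0.0671, 0.7), (0.064, 0.0647, 5.3), (0.061, 0.0621, 5.7), (0.058, 0.0595, 6.5), (0.055, 0.0568, 8.5), (0.052, 0.0541, 8.8), (0.049, 0.0514, 10.2), (0.046, 0.0486, 11.1), (0.0445, 0.0473, 11.8), (0.043, 0.0459, 11.9), (0.0415, 0.0445, 12.2), (0.04, 0.0432, 12.4), (0.0385, 0.042, 14.5), (0.037, 0.0417, 20.4)]
hold 89.0 [0.5625 0.2869 0.0417] op 0.3 F [-6.2  7.3 20.4] M [ 1.4   1.16 -0.05]
h 89.3 [0.5625 0.2869 0.0418] op 0.5 F [-6.1  6.7 19.9] M [ 1.47  1.18 -0.  ]
```

View pics/j1.png

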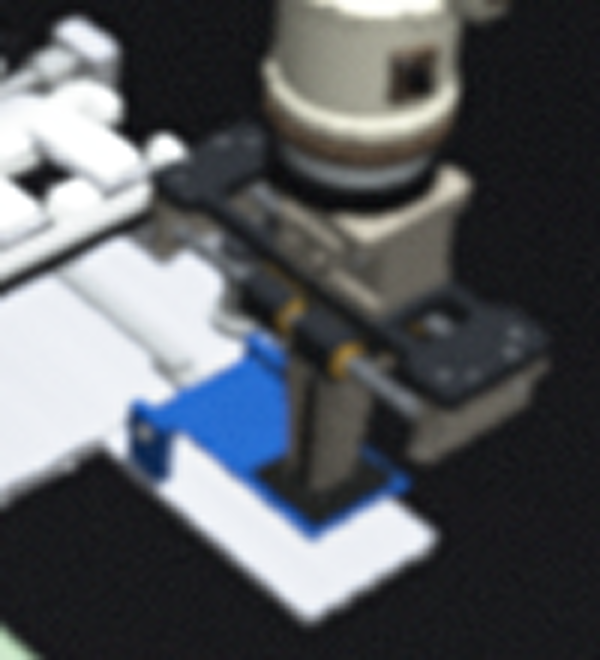

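The force rose from 12 to 20 N with no further travel, so the treadle is on its stop. I'll hold it and then release.

Run:
```python
from h import *
P=F(-.0195,.277,0)
lin([P[0],P[1],.036],v=.02); st("press")
bot.hold(2.6); st("held")
lin([P[0],P[1],.085],v=.06)
lin([P[0],P[1],.2],v=.25)
lin([.42,-.05,.2],YAW,v=.4); bot.set_gripper(.45,25); lin([.40,-.30,.2],v=.4); st()
c=cam("top"); crop(c,"k1",165,165,375,300,3.8)
```

```text
press 89.6 [0.5626 0.2869 0.0417] op 0.6 F [-9.   6.9 25.9] M [1.28 1.68 0.01]
held 92.2 [0.5626 0.2869 0.0417] op 0.6 F [-9.1  6.3 26.5] M [1.27 1.64 0.04]
 97.4 [ 0.3999 -0.2991  0.1997] op 41.5 F [ 0.7 -0.4  0.2] M [-0.07 -0.03  0.02]
```

View pics/k1.png

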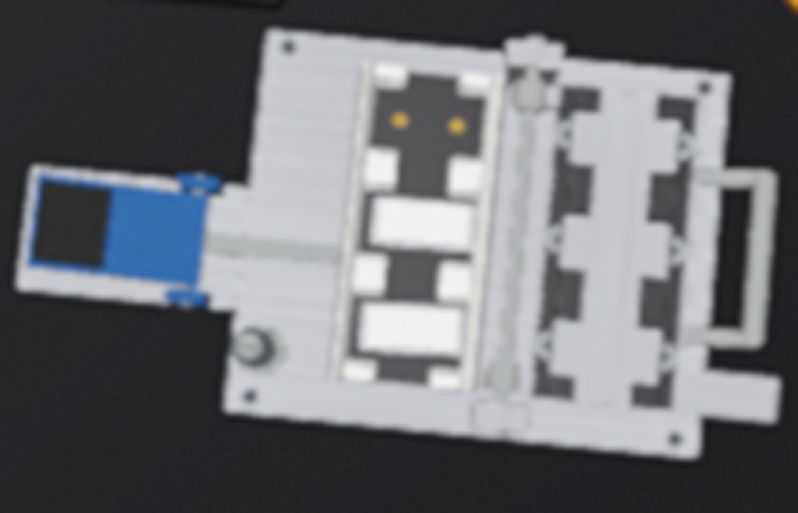

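The treadle is back up and both covers are down in the nest. Now I'll return them to the mat.

Run:
```python
from h import *
c=cam("top")
P=lambda u,v:(165+(u+.5)/3.8-.5,165+(v+.5)/3.8-.5)
X=onz(c,[P(422,224),P(411,329)],.076)+[0,.001,0]
print(X, F(0,.062,.076),F(-.066,.062,.076))
x=X[0]
bot.set_gripper(.43,25)
lin([.42,-.0,.2],YAW,v=.4)
lin([x[0],x[1],.16],YAW,v=.35); lin([x[0],x[1],.095],v=.2)
print(lower(x,.09,.065,step=.005,fmax=4)); st("at")
bot.set_gripper(0,25); bot.hold(.15); st("grip")
p=tip(); lin([p[0],p[1],.15],v=.15); st("up")
c=cam("scene"); crop(c,"l1",230,120,350,240,6)
```

```text
[[0.56196938 0.06420092 0.076     ]
 [0.49712082 0.0698653  0.076     ]] [0.56132543 0.06727087 0.076     ] [0.49556935 0.07293987 0.076     ]
0.085 [0.5617 0.0643 0.0848] [ 0.6 -0.7 -0.1]
0.08 [0.5616 0.0643 0.0795] [ 0.5 -0.7 -0.3]
0.075 [0.5616 0.0642 0.0746] [-0.7  0.1  0.1]
0.07 [0.5616 0.0642 0.0696] [-0.1 -0.4 -0.1]
0.065 [0.5616 0.0642 0.0646] [-0.6 -0.8  0.6]
None
at 101.4 [0.5616 0.0642 0.0646] op 39.3 F [-0.6 -0.8  0.6] M [-0.05 -0.11  0.04]
grip 101.8 [0.5621 0.0642 0.0651] op 29.7 F [ 0.5 -0.2  0.9] M [-0.05 -0.15 -0.  ]
up 102.6 [0.5613 0.0642 0.149 ] op 29.1 F [-0.  -0.1 -1.4] M [-0.01 -0.04 -0.02]
```

View pics/l1.png

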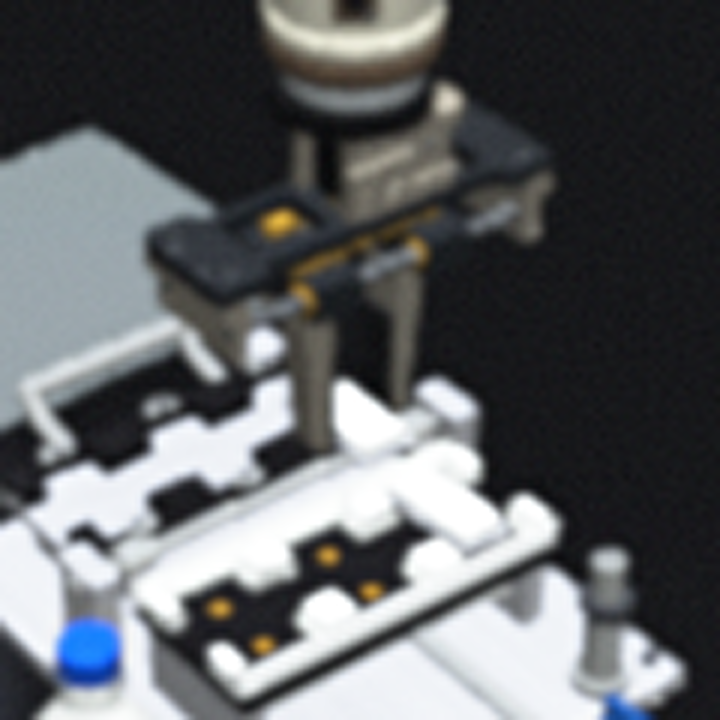

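```bash
cat >> h.py <<'E'
def place(x,y):
    lin([x,y,.15],YAW,v=.35)
    lin([x,y,.03],v=.25)
    print(lower([x,y],.014,.007,step=.001,fmax=2.5,v=.03)); st("down")
    bot.set_gripper(.43,25); bot.hold(.1)
    lin([x,y,.13],v=.2)
E
python3 - <<'E'
from h import *
place(.50,-.325)
x=np.array([.4968,.0702])
lin([.42,-.0,.2],YAW,v=.4)
lin([x[0],x[1],.16],YAW,v=.35); lin([x[0],x[1],.095],v=.2)
print(lower(x,.09,.065,step=.005,fmax=4)); st("at")
bot.set_gripper(0,25); bot.hold(.15); st("grip")
p=tip(); lin([p[0],p[1],.15],v=.15); st("up")
lin([.42,-.0,.2],YAW,v=.4)
place(.42,-.325)
lin([.36,-.05,.25],v=.4)
st("end")
c=cam("top"); cv2.imwrite("pics/m1.png",c["pixels"]); crop(c,"m2",380,215,485,330,5)
c=cam("scene"); crop(c,"m3",180,120,370,290,4)
E
```

```text
0.013 [ 0.5001 -0.3252  0.0132] [ 0.   0.  -1.2]
0.012 [ 0.5   -0.325  0.012] [ 0.8 -0.9 -0.9]
0.011 [ 0.4999 -0.3249  0.0109] [-0.6  0.9 -0.3]
0.01 [ 0.4999 -0.3249  0.0099] [ 0.1 -0.2  0.7]
0.009 [ 0.4999 -0.3249  0.0089] [-0.1  0.1 -0.3]
0.008 [ 0.5001 -0.3251  0.0081] [-0.6 -1.2 -0.6]
0.007 [ 0.5002 -0.3251  0.008 ] [-2.5  3.   6.4]
0.007
down 106.6 [ 0.5002 -0.3251  0.008 ] op 29.5 F [-2.5  3.   6.4] M [0.3  0.38 0.07]
0.085 [0.4966 0.0703 0.0848] [ 0.5  0.5 -0.3]
0.08 [0.4964 0.0703 0.0796] [-0.1 -0.5 -0.4]
0.075 [0.4965 0.0702 0.0746] [-0.8  0.   0.1]
0.07 [0.4964 0.0702 0.0696] [ 0.2 -1.4  1.2]
0.065 [0.4964 0.0703 0.0646] [0.3 0.1 0. ]
None
at 111.4 [0.4964 0.0703 0.0646] op 39.9 F [0.3 0.1 0. ] M [-0.06 -0.04  0.04]
grip 111.9 [0.4969 0.0702 0.0651] op 28.9 F [ 0.4 -0.2  0. ] M [-0.05 -0.02 -0.03]
up 112.6 [0.4962 0.0703 0.1491] op 29.7 F [-0.4  0.3 -0.2] M [-0.05 -0.11  0.03]
0.013 [ 0.4201 -0.3252  0.0132] [-0.2  0.7  0. ]
0.012 [ 0.42  -0.325  0.012] [-0.3 -0.5  0.3]
0.011 [ 0.42   -0.3249  0.0109] [-0.2 -0.3 -0.6]
0.01 [ 0.4199 -0.3249  0.0099] [ 0.3  0.1 -0.8]
0.009 [ 0.42   -0.3249  0.0089] [-0.5 -0.  -0.3]
0.008 [ 0.4201 -0.3252  0.0081] [ 0.4 -1.2 -0.8]
0.007 [ 0.4201 -0.3252  0.008 ] [-2.2  2.4  8.3]
0.007
down 116.9 [ 0.4201 -0.3252  0.008 ] op 29.6 F [-2.2  2.4  8.3] M [ 0.43  0.38 -0.01]
end 119.0 [ 0.3596 -0.0505  0.2486] op 39.6 F [-0.7 -0.2 -0.1] M [-0.08 -0.06 -0.03]
```

View pics/m1.png

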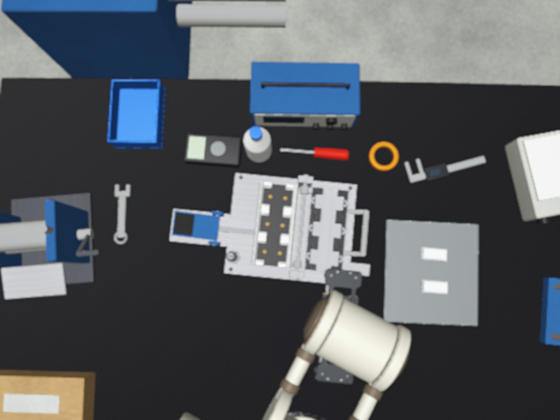

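View pics/m2.png

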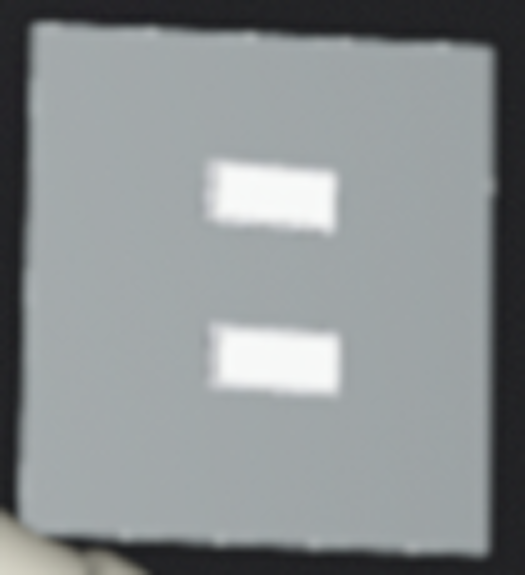

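View pics/m3.png

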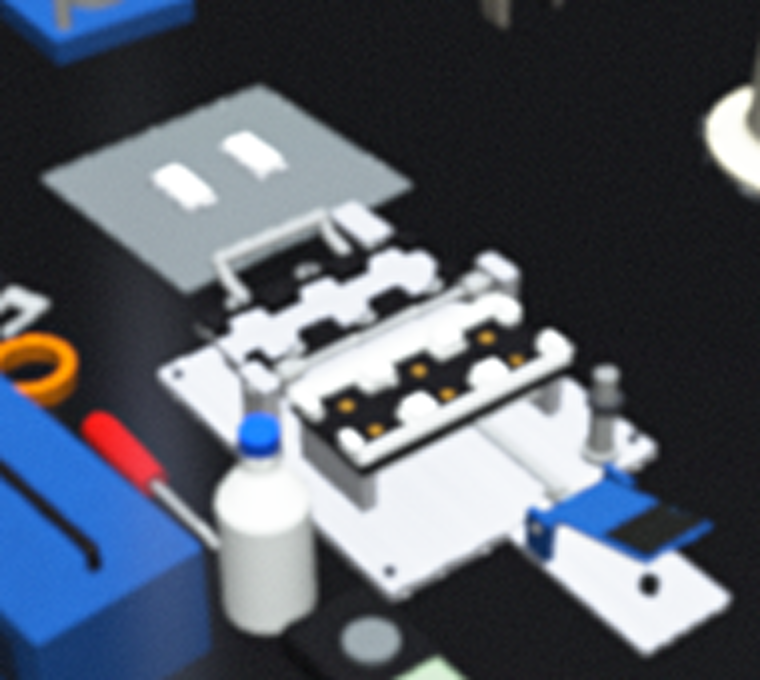

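Both covers lie flat and insulator-up on the mat, at crop (272,195) and (276,360). The nest and plate are empty, the treadle is up, the other items haven't moved, and the arm is clear. I'll hand the job in.

Run:
```python
from h import *
bot.hold(.3); bot.job_done(); print(bot.current_clock())
```

```text
the job is handed in; nothing more can be done
the job is handed in; nothing more can be done
```

I ran both covers (only two were on the mat) through the flip-over test and laid them back on the mat, flat and terminals down. I handed the job in at about 119 s of the 210 s.

- **Jam nut:** it turned freely by hand-grip for about 1.13 rad. The torque then climbed to 0.7–0.9 N m and the fingers began slipping on the flats, so I took it as locked. I only inferred this from torque and never saw the nut's angle. I gripped the nut only.
- **Flip:** both covers seated at the expected height. One had been knocked about 35 mm to the edge of the mat before I picked it up, so I measured it again. I lowered the plate gripped by its handle until it landed, with no slam, and the handle pushed back with up to about 19 N mid-swing. Both covers dropped into the nest, and I swung the empty plate back to rest.
- **Treadle:** I pressed it until the force jumped from 12 to 26 N with no further travel, held it about 2.6 s on the stop, and it came back up.
- **Last pictures:** the covers are insulator-up on the mat, and the plate and nest are empty. The treadle is up, the other items look unmoved and the arm is clear.
- **What disagreed:** the real fingertips were 36 mm above the reported TCP, seen in the camera and confirmed by touching the bare bench once with 9 N. I corrected for it throughout. The two cameras also differed by about 2 mm, but every grasp and fit still worked.

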